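# Seat the amplifier card with its ejector levers

### The job

Take the green circuit card from the pine tray, lay it on the front runners of the card rack with its brass contact edge leading, and slide it along the two white guides until you feel it meet the contacts under the blue hood; hold it pressed lightly there for a moment without ramming it, with both red levers still open. Then swing both red ejector levers fully in, so that they drive the card home; leave the other things on the bench where they are.

Things in the scene. Friction and masses are not known exactly. Their poses are not given: they have to be found in the camera images.
- rack: Card rack, bolted down: pine base 305 x 104 mm. Origin on the bench midway between the lever pivots; x = the way the card slides in, y left, z up; yaw within 0.3 rad of the world's x. Two white guides along x, one each side; the card's side edges slide on their runners, tops 12 mm up, x = -138 to 128 mm. Base reaches from x = -140 to 165 mm.
- lead_in (a point): Where to lay the card: its underside centre comes here (rack x = -64 mm, 12 mm up). The guides are open above from rack x = -138 to -42 mm, between side fences 96 mm apart, 20 mm high.
- groove_mouth (a point): Midway between the groove mouths (rack x = 14 mm, runner height). From here on, the guides are grooves 94 mm wide and 7 mm high, under lips 4 mm thick (tops 23 mm up) that reach in to 40 mm from the midline. The mouths are flared over the 12 mm before.
- home (a point): Where the middle of the card's contact edge is when the card is fully home: rack x = 124 mm, 14.5 mm up (card centre then at rack x = 64 mm, rear edge at 4 mm).
- connector: Connector under a blue hood (rack x = 98 to 165 mm, 27 to 31 mm up); origin and axes as the rack. Inside, out of sight, a contact block stands at a depth that differs every time: the card's edge meets it 2 to 18 mm before home. It resists with 18 N and stays where pushed. Over 1.5 N on it for 0.2 s is meeting it; over 12 N with both levers open (below 0.3 rad) is ramming.
- lever_left (a joint): Left red lever, vertical pivot at rack x = 0, y = 70 mm, rad: 0 = open (arm to rack +y), 1.571 = fully in (arm to rack -x, beside the guide). Arm 60 mm, top 24 mm up. Starts at 0 to 0.2. Its 32 mm steel toe, square to the arm, swings in behind the card's rear corner and drives it home if the card is at most 20 mm short. Light friction, stays where left; driving the card takes up to 20 N at the post.
- lever_right (a joint): Right red lever, mirror image: pivot at rack x = 0, y = -70 mm; 0 = open (arm points to rack -y), 1.571 = fully in (arm points to rack -x).
- post_left (a point): Top centre of the left lever's upright red post, 12 mm diameter, 60 mm from the pivot, standing from the arm (24 mm up) to 52 mm above the bench; push it or take it from above.
- post_right (a point): The same point on the right lever's post.
- card: Green circuit card 120 mm (its x) by 90 mm (y), 5 mm thick, 200 g; origin under its centre, x towards the brass contact edge, z up. In its centre a black heat sink 40 mm (x) x 24 mm (y), from 5 to 45 mm above the card's underside: grip it by its +-y sides. Other parts on the board are at most 19 mm up and stand clear of that grip. Lies flat on the tray floor, 10 mm above the bench.
- card_edge (a point): Middle of the card's brass contact edge (60 mm ahead of the card's origin, 2.5 mm up).
- tray: Shallow pine tray 160 x 130 mm, floor 10 mm up, rim 14 mm up, fixed; origin under its centre.
- valve_socket: Bystander, leave it: cream ceramic valve socket, 44 mm across, 22 mm high
- coil_former: Bystander, leave it: brass spool-shaped coil former, 42 mm across, 56 mm high
- earpiece: Bystander, leave it: green enamel headphone earpiece, 62 mm across, 28 mm high
- chassis_plate: Bystander, leave it: dented aluminium chassis plate, 100 x 160 mm with two upturned 22 mm edges
- screwdriver: Bystander, leave it: screwdriver, 180 mm long
- screw_jar: Bystander, leave it: glass jar of 52 mm diameter, 60 mm high
Not all that is in view belongs to the job. Leave any orange look-alike of the card alone.

How it is judged (in metres and radians):
On the way:
1. the card, in the guides, is pressed lightly (over 1.5 N) on the hidden contacts for 0.2 s with both levers still open (contact force between card and connector above 1.5 N and x of card_edge in the frame of rack above 0.103 m and z of card in the frame of rack below 0.0165 m and value of joint each of lever_left, lever_right below 0.3 rad), for 0.2 s.
At the end, for the whole second after the job is handed in: Both levers are in (over 1.46 of 1.571 rad); the card lies at rest in the guides with its contact edge within 3 mm of home (over 121 mm along the rack), released (value of joint each of lever_left, lever_right above 1.46 rad and x of card_edge in the frame of rack between 0.121 and 0.128 m and y of card in the frame of rack between -0.004 and 0.004 m and z of card in the frame of rack below 0.0165 m and linear speed of card below 0.02 m/s); the robot touches nothing.
It fails at once if the card is rammed: pressed on the connector with more than 12 N while both levers are open (contact force between card and connector above 12 N and value of joint each of lever_left, lever_right below 0.3 rad).
It fails at once if a bystander is moved by more than 30 mm (distance of any of valve_socket, coil_former, earpiece, chassis_plate, screwdriver, screw_jar from where it was at the start of the episode above 0.03 m).
It also fails if it takes over 72 s, if anything falls off the work surface, if the arm or the gripper's body presses on something with over 40 N, if the wrist force passes 120 N, or if a joint passes its speed limit or range.

### The arm

A 6-joint arm with a two-finger parallel gripper is mounted at the origin on the work surface. World frame = base frame: x ahead of the robot, y to its left, z up, the work surface at z = 0. Lengths are in mm, angles in rad, forces in N, time in s.
With the tool pointing down it reaches from about 275 to 1000 mm from the base axis. Payload 8.4 kg.
Tool frame: the origin (TCP) lies midway between the tips of the shut fingers; the grasp point (between the pads) lies 19 mm behind it; z points along the fingers, y is the line along which they close (so a half turn about z gives the same grasp; the last joint's range is limited). The gripper opens to 85 mm and grips with 20 to 120 N. Pads are 22 mm wide; open, the fingers measure 114 mm over their backs; the gripper's body (76 mm by 85 mm) begins 54 mm behind the grasp point. The pads swing forward as they close: fully open they stand 13 mm farther back than shut.
Start: joints at [-1.112, 0.353, 1.633, -0, 1.155, -0.002], TCP at [277.914, -559.814, 231.281] pointing down, gripper open.
Joint ranges: [-2.63, 2.63], [-0.92, 2.1], [0.06, 2.66], [-1.3, 4.44], [0, 2.69], [-3.02, 3.02]. Speed limits (rad/s): [2.22, 2.22, 2.79, 3.14, 3.14, 3.14].

### API

Orientations are given as [roll, pitch, yaw] about the fixed x, y, z axes, in that order (R = Rz(yaw) Ry(pitch) Rx(roll)).
In Python, from rig import monitor, imaging, r gives the robot as it stands.
- The arm moves only by the tool drive_tool, never from a script. Its argument "plan" is a list of rows, each an object of numbers: "x", "y", "z": the shift along the tool's x, y, z in units of 50 mm (1.0 is 50 mm); "ax", "ay", "az": the turn, a rotation vector about the tool's x, y, z in units of 6 degrees (1.0 is 6 degrees); "hand": the finger opening in mm, from 0 to 85.4. In form: [{"x": .., "y": .., "z": .., "ax": .., "ay": .., "az": .., "hand": ..}, ...]. A call has 1 to 8 rows; each row is the pose to reach, as a shift and turn from the pose commanded when the call began, along the tool's axes at that moment; what a row does not reach only later rows make up. A row lasts 1/10 s, in which the tool goes at most 50 mm and 8.59 degrees, less where a joint would pass 70% of its speed; a pose out of reach is approached as far as the arm can. A call with a gripper value outside its range is refused whole. The fingers move at their own pace and stop on an object; "grip_force" is the grip in N (left out, the last holds). Time passes only in rows, so rows that repeat a pose let the fingers close. It gives the time, the measured TCP pose, the force, the opening and the grip force at its end, in the units of the state.
- monitor.sense(): the state, without advancing time (a new reading comes with each control period).
- imaging.grab_frame(name): name is "scene" or "top"; returns the picture (400x640x3 uint8, red, green, blue); there is no depth.
- imaging.camera_info(name): a dict with "mtx" (3x3 intrinsics, pixels), "R" (3x3) and "t" (3): a world point X has camera coordinates R X + t. Camera axes: x right, y down, z forward; pixel columns grow to the right and rows downward; lengths in mm; the calibration is good to about 2 mm. A picture is of the moment at which its call begins. camera_info takes no time and is no camera call.
- r.sign_off(): hands the job in; it is judged then, once.
The state is a dict: "clock": time; "qpos": joint angles; "qvel": joint speeds; "joint_efforts": joint torques, N m; "eef_pos": TCP position; "tcp_rot": TCP orientation; "contact_force": force on the tool from outside, world axes, zero at the start; "wrist_torque": the same for the moment, N m; "opening": opening from 0.0 (shut) to 1.0 (fully open); "grasp_force": force on a finger pad.
Only numpy, scipy, OpenCV 4.12 (cv2) and the standard library are available. Lean on these libraries where they do the work, as an engineer would, in place of code of your own. Each camera call takes 0.05 s, during which the arm holds its last target. There are 200 camera calls.

## Working session

There is one attempt and no reset: what is moved stays moved. The work goes in short steps, Python scripts to look and compute and a tool call to move; the robot and the scene stay as the last step left them, time stands still between calls to the robot, and variables do not carry over. Pictures are saved under pics/ and viewed, at most 10 in all, crops included, and the job is handed in when it is done.

Besides the shell and the picture viewer there is one more tool, called after "Request:" by a JSON object that holds its "name" and its "arguments". drive_tool: Moves the arm, as the interface text tells. Its arguments: {"type":"object","properties":{"plan":{"type":"array","items":{"type":"object","properties":{"x":{"type":"number"},"y":{"type":"number"},"z":{"type":"number"},"ax":{"type":"number"},"ay":{"type":"number"},"az":{"type":"number"},"hand":{"type":"number"}}}},"grip_force":{"type":"number"}},"required":["plan"]}

```bash
mkdir -p pics; ls; python3 - <<'E'
from rig import monitor, imaging, r
import cv2,numpy as np
for n in("scene","top"):
    im=imaging.grab_frame(n); cv2.imwrite(f"pics/{n}0.png",im[:,:,::-1])
    c=imaging.camera_info(n); print(n,np.round(c["mtx"],1).tolist(),np.round(-c["R"].T@c["t"]).tolist(),np.round(c["R"],2).tolist())
s=monitor.sense(); print(s)
E
```

```text
pics
scene [[395.3, 0.0, 316.5], [0.0, 395.3, 202.9], [0.0, 0.0, 1.0]] [1336.0, -107.0, 1177.0] [[0.1, 1.0, 0.02], [0.8, -0.07, -0.59], [-0.59, 0.07, -0.8]]
top [[470.0, 0.0, 315.4], [0.0, 470.0, 197.2], [0.0, 0.0, 1.0]] [277.0, -17.0, 1386.0] [[0.02, -1.0, 0.01], [-0.98, -0.02, -0.18], [0.18, -0.01, -0.98]]
{'clock': 0.1, 'qpos': array([-1.11241081e+00,  3.53590190e-01,  1.63404602e+00,  9.79275967e-06,
        1.15521188e+00, -2.42953554e-03]), 'qvel': array([-6.32853169e-05, -1.57821690e-03,  4.58487211e-05,  1.55419433e-03,
        4.08762960e-04, -1.63836248e-04]), 'joint_efforts': array([ 1.04350569e-03, -6.06361198e+01, -3.42818391e+01,  1.29695870e-06,
        3.90976100e-03, -2.30132798e-05]), 'eef_pos': array([ 277.72251442, -559.43306043,  230.63558311]), 'tcp_rot': array([-3.14033725e+00, -1.20043213e-05,  4.60811086e-01]), 'contact_force': array([-0.63176817, -0.805609  , -0.48592984]), 'wrist_torque': array([0.00402074, 0.01202987, 0.00871378]), 'grasp_force': 0.0, 'opening': 1.0017591745332908}
```

View pics/top0.png

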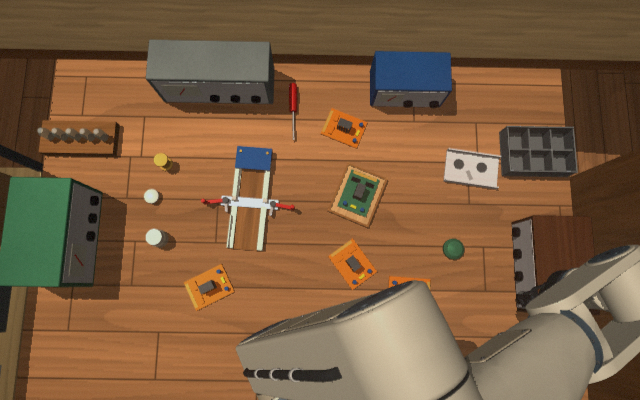

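View pics/scene0.png

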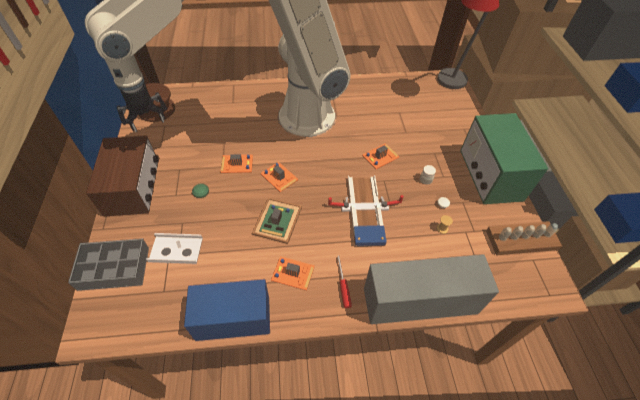

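Top view: the only green card is in the pine tray at about (360,192). The orange look-alikes are at (345,128), (353,265), (210,287) and (408,283). The rack runs from (246,245) to (254,155), with its blue hood at the far end and the red lever ends at (207,202) and (292,208). The green card in the tray fits the description; I'll confirm it in one enlarged crop.

```bash
python3 - <<'E'
import cv2,numpy as np
a=cv2.imread("pics/top0.png")[140:260,195:395]; b=cv2.imread("pics/scene0.png")[165:255,245:415]
a=cv2.resize(a,None,fx=4,fy=4,interpolation=cv2.INTER_CUBIC)
cv2.imwrite("pics/c1.png",a)
cv2.imwrite("pics/c2.png",cv2.resize(b,None,fx=4.5,fy=4.5,interpolation=cv2.INTER_CUBIC))
E
```

```text
(no output)
```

View pics/c1.png

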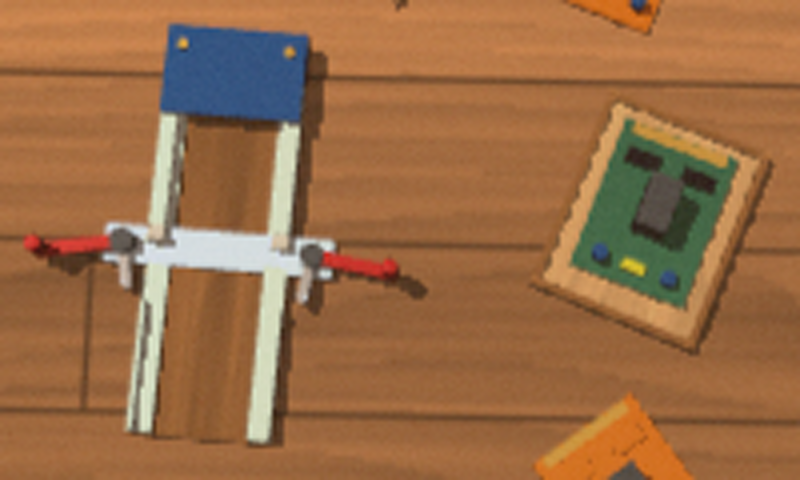

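View pics/c2.png

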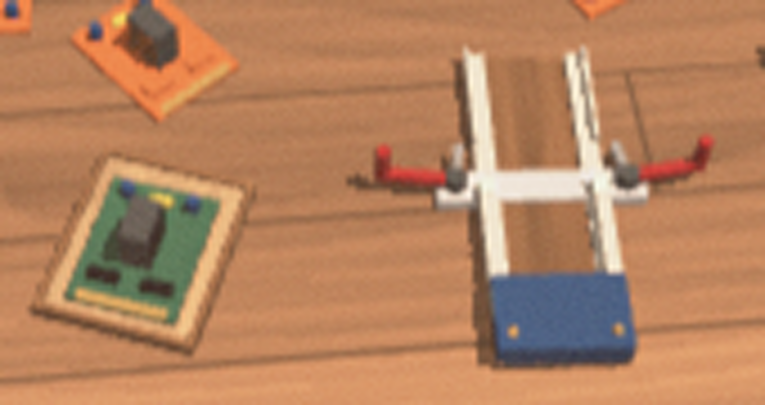

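The crops confirm it: the green card lies in the tray at crop 1 (655,200), with its brass edge at the far end (680,145). The rack's lever posts are at crop 1 (35,243) and (392,268), and both levers are open. The white bar across the rack at pivot height is a low cross-member.

```bash
cat > h.py <<'E'
import cv2,numpy as np
from rig import monitor,imaging,r
def ray(n,uv):
    c=imaging.camera_info(n); R=np.array(c["R"]);t=np.array(c["t"])
    return -R.T@t, R.T@np.linalg.inv(c["mtx"])@np.array([uv[0],uv[1],1.])
def onz(n,uv,z):
    o,d=ray(n,uv); return (o+d*(z-o[2])/d[2])
def tri(a,b):
    o1,d1=ray("scene",a);o2,d2=ray("top",b)
    s=np.linalg.lstsq(np.c_[d1,-d2],o2-o1,rcond=None)[0]
    p,q=o1+s[0]*d1,o2+s[1]*d2
    return (p+q)/2,np.linalg.norm(p-q)
def blob(m,x0,y0,x1,y1,k=1):
    z=np.zeros_like(m); z[y0:y1,x0:x1]=m[y0:y1,x0:x1]
    cs,_=cv2.findContours(z,cv2.RETR_EXTERNAL,cv2.CHAIN_APPROX_NONE)
    return sorted(cs,key=cv2.contourArea,reverse=True)[:k]
E
python3 - <<'E'
from h import *
np.set_printoptions(precision=1,suppress=True)
W={"top":dict(card=(325,160,395,230),hood=(230,140,280,180),red=(195,190,305,220)),"scene":dict(card=(250,195,305,245),hood=(345,215,395,250),red=(320,190,410,215))}
def rect(n,c,z):
    P=np.array([onz(n,p[0],z)[:2] for p in c],np.float32); rc=cv2.minAreaRect(P); return rc
for n in("top","scene"):
    im=cv2.imread(f"pics/{n}0.png"); h=cv2.cvtColor(im,cv2.COLOR_BGR2HSV); w=W[n]
    g=cv2.inRange(h,(45,60,30),(90,255,255)); c=blob(g,*w["card"])[0]; print(n,"green",rect(n,c,15))
    b=cv2.inRange(h,(100,100,50),(125,255,255)); c=blob(b,*w["hood"])[0]; print(n,"hood",rect(n,c,31))
    rd=cv2.inRange(h,(0,180,90),(6,255,255))|cv2.inRange(h,(172,150,90),(180,255,255))
    for c in blob(rd,*w["red"],2): x,y,ww,hh=cv2.boundingRect(c); print(n,"red",x,y,ww,hh,cv2.contourArea(c), "L",onz(n,(x+2,y+hh/2),48),"R",onz(n,(x+ww-2,y+hh/2),48))
    wt=cv2.inRange(h,(20,0,120),(60,70,255)); print(n,"white n",[ (cv2.boundingRect(c)) for c in blob(wt,*( (220,150,290,255) if n=="top" else (340,170,390,240)),6)])
    dk=cv2.inRange(h,(0,0,0),(180,90,110)); 
    cs=blob(dk,*( (350,180,372,203) if n=="top" else (268,205,285,228)),1)[0]; print(n,"sink",cv2.boundingRect(cs),rect(n,cs,50))
    for u in ([(182,43),(290,52),(121,240),(311,257),(35,243),(392,268)] if n=="top" else [(618,330),(514,330),(627,172),(457,178),(706,145),(383,153)]):
        s,x0,y0=(4,195,140) if n=="top" else (4.5,245,165)
        print(n,u,onz(n,((u[0]+.5)/s-.5+x0,(u[1]+.5)/s-.5+y0),{182:31,290:31,618:31,514:31,35:52,392:52,706:52,383:52}.get(u[0],28)))
E
```

```text
top green ((544.3828125, -152.93508911132812), (88.52241516113281, 117.15325927734375), 69.39132690429688)
top hood ((641.0724487304688, 160.57093811035156), (102.38445281982422, 65.15719604492188), 86.16210174560547)
top red 276 203 18 7 43.5 L [493.5  81.1  48. ] R [494.2  40.8  48. ]
top red 206 199 16 5 39.5 L [504.5 283.3  48. ] R [505.1 248.8  48. ]
top white n [(227, 205, 11, 43), (257, 206, 10, 45), (262, 170, 8, 29), (232, 168, 9, 29), (274, 200, 5, 2), (231, 198, 2, 3)]
top sink (350, 180, 22, 23) ((543.0933837890625, -156.8837127685547), (65.95050811767578, 61.221168518066406), 0.1685294210910797)
top (182, 43) [663.7 200.4  31. ]
top (290, 52) [658.3 119.7  31. ]
top (121, 240) [514.3 238.8  28. ]
top (311, 257) [504.2  99.3  28. ]
top (35, 243) [506.8 295.9  52. ]
top (392, 268) [493.2  38.8  52. ]
scene green ((545.0640258789062, -153.6702117919922), (86.01004028320312, 113.55938720703125), 69.3062515258789)
scene hood ((641.465087890625, 160.28468322753906), (97.2518310546875, 59.99240493774414), 86.46098327636719)
scene red 388 202 4 2 2.5 L [531.8 252.4  48. ] R [531.8 252.4  48. ]
scene red 338 203 6 2 1.0 L [520.6  74.1  48. ] R [521.3  81.2  48. ]
scene white n [(350, 187, 5, 15), (349, 178, 4, 8), (378, 211, 5, 14), (377, 203, 4, 5), (351, 204, 4, 6), (373, 189, 3, 12)]
scene sink (268, 206, 16, 22) ((555.2045288085938, -155.73193359375), (50.58729934692383, 90.45980834960938), 88.52386474609375)
scene (618, 330) [662.4 199.7  31. ]
scene (514, 330) [655.4 121.5  31. ]
scene (627, 172) [514.9 236.9  28. ]
scene (457, 178) [508.9  99.4  28. ]
scene (706, 145) [511.1 298.1  52. ]
scene (383, 153) [496.7  40.1  52. ]
```

```bash
cat >> h.py <<'E'
from scipy.spatial.transform import Rotation as Ro
RACK=np.array([510.1,168.9]); RY=np.radians(-3.8)
def rk(x,y=0): c,s=np.cos(RY),np.sin(RY); return RACK+np.array([c*x-s*y,s*x+c*y])
def inrk(p): c,s=np.cos(RY),np.sin(RY); d=np.array(p[:2])-RACK; return np.array([c*d[0]+s*d[1],-s*d[0]+c*d[1]])
def go(xy,z,yaw):
    s=monitor.sense(); A=Ro.from_euler('xyz',s["tcp_rot"]); B=Ro.from_euler('xyz',[np.pi,0,yaw])
    d=A.inv().apply(np.array([*xy,z])-s["eef_pos"])/50; w=np.degrees((A.inv()*B).as_rotvec())/6
    print("target",np.round(xy,1),z,"-> xyz",np.round(d,3),"axyz",np.round(w,3),"rack",np.round(inrk(s["eef_pos"]),1),"t",s["clock"],"q",np.round(s["qpos"],2))
E
python3 -c "
from h import *
go((544.5,-153.3),150,np.radians(-20.65))"
```

```text
target [ 544.5 -153.3] 150 -> xyz [ 8.391 -4.901  1.619] axyz [-1.100e-02  5.000e-03  7.842e+00] rack [-183.6 -742.1] t 0.1 q [-1.11  0.35  1.63  0.    1.16 -0.  ]
```

Request:
{"name": "drive_tool", "arguments": {"plan": [{"x": 0.9,"y": -0.5,"z": -0.4,"az": 1.0,"hand": 60},{"x": 1.7,"y": -1.0,"z": -0.4,"az": 2.2,"hand": 60},{"x": 2.5,"y": -1.5,"z": -0.4,"az": 3.5,"hand": 60},{"x": 3.4,"y": -2.0,"z": -0.2,"az": 4.7,"hand": 60},{"x": 4.2,"y": -2.5,"z": 0,"az": 6.0,"hand": 60},{"x": 5.1,"y": -3.0,"z": 0,"az": 7.0,"hand": 60},{"x": 5.9,"y": -3.4,"z": 0.3,"az": 7.84,"hand": 60},{"x": 6.8,"y": -3.9,"z": 0.6,"az": 7.84,"hand": 60}]}}

```text
invalid input
```

```bash
python3 -c "
from h import *
go((544.5,-153.3),110,np.radians(-20.65))"
```

```text
target [ 544.5 -153.3] 110 -> xyz [ 8.391 -4.9    2.419] axyz [-1.100e-02  5.000e-03  7.842e+00] rack [-183.6 -742.1] t 0.1 q [-1.11  0.35  1.63  0.    1.16 -0.  ]
```

Request:
{"name": "drive_tool", "arguments": {"plan": [{"x": 0.9,"y": -0.5,"z": -0.4,"ax": 0,"ay": 0,"az": 1.0,"hand": 60},{"x": 1.7,"y": -1.0,"z": -0.4,"ax": 0,"ay": 0,"az": 2.2,"hand": 60},{"x": 2.5,"y": -1.5,"z": -0.4,"ax": 0,"ay": 0,"az": 3.5,"hand": 60},{"x": 3.4,"y": -2.0,"z": -0.2,"ax": 0,"ay": 0,"az": 4.7,"hand": 60},{"x": 4.2,"y": -2.5,"z": 0,"ax": 0,"ay": 0,"az": 6.0,"hand": 60},{"x": 5.1,"y": -3.0,"z": 0,"ax": 0,"ay": 0,"az": 7.0,"hand": 60},{"x": 5.9,"y": -3.4,"z": 0.3,"ax": 0,"ay": 0,"az": 7.84,"hand": 60},{"x": 6.8,"y": -3.9,"z": 0.6,"ax": 0,"ay": 0,"az": 7.84,"hand": 60}], "grip_force": 40}}

```text
clock: 0.9
eef_pos: [494.8, -235.2, 202.1]
tcp_rot: [3.141, -0.001, -0.363]
contact_force: [0.8, -1.0, 0.2]
opening: 0.7
grasp_force: 0.0
```

```bash
python3 -c "
from h import *
go((544.5,-153.3),110,np.radians(-20.65))"
```

```text
target [ 544.5 -153.3] 110 -> xyz [ 0.345 -1.884  1.842] axyz [ 0.001 -0.009 -0.028] rack [  11.5 -404.2] t 0.9 q [-0.45  0.26  1.83 -0.    1.05  1.49]
```

Request:
{"name": "drive_tool", "arguments": {"plan": [{"x": 0.2,"y": -0.9,"z": 0.6,"ax": 0,"ay": 0,"az": 0,"hand": 60},{"x": 0.34,"y": -1.88,"z": 1.3,"ax": 0,"ay": 0,"az": 0,"hand": 60},{"x": 0.34,"y": -1.88,"z": 1.84,"ax": 0,"ay": 0,"az": 0,"hand": 60},{"x": 0.34,"y": -1.88,"z": 1.84,"ax": 0,"ay": 0,"az": 0,"hand": 60},{"x": 0.34,"y": -1.88,"z": 1.84,"ax": 0,"ay": 0,"az": 0,"hand": 60}]}}

```text
clock: 1.4
eef_pos: [542.2, -154.8, 110.1]
tcp_rot: [3.141, 0.002, -0.359]
contact_force: [-0.0, -0.8, -0.3]
opening: 0.702
grasp_force: 0.0
```

```bash
python3 -c "
from h import *
go((544.5,-153.3),26,np.radians(-20.65))
cv2.imwrite('pics/s1.png',cv2.resize(imaging.grab_frame('scene')[150:270,200:400,::-1],None,fx=4,fy=4,interpolation=cv2.INTER_CUBIC))"
```

```text
target [ 544.5 -153.3] 26 -> xyz [ 0.036 -0.045  1.681] axyz [0.004 0.02  0.011] rack [  53.5 -320.9] t 1.4 q [-0.28  0.41  1.87 -0.    0.87  1.65]
```

View pics/s1.png

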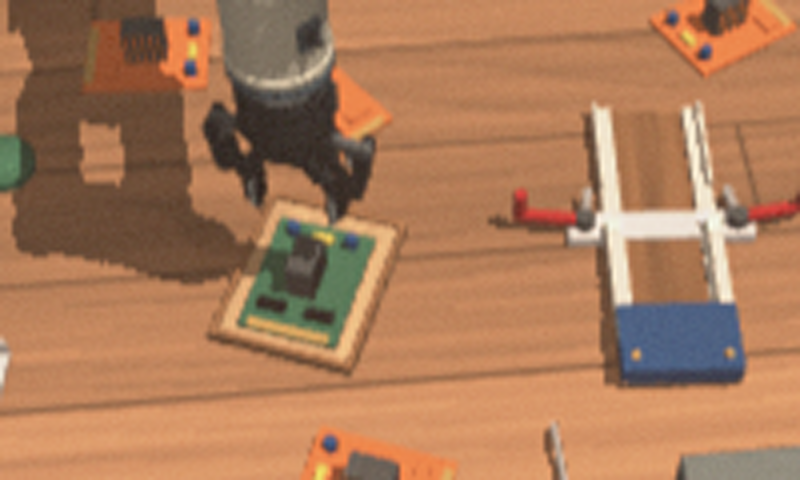

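The fingers at (255,195) and (335,210) straddle the sink at (305,265), allowing for height. I'll descend and grip.

Request:
{"name": "drive_tool", "arguments": {"plan": [{"x": 0.036,"y": -0.045,"z": 0.6,"ax": 0,"ay": 0,"az": 0,"hand": 60},{"x": 0.036,"y": -0.045,"z": 1.2,"ax": 0,"ay": 0,"az": 0,"hand": 60},{"x": 0.036,"y": -0.045,"z": 1.6,"ax": 0,"ay": 0,"az": 0,"hand": 60},{"x": 0.036,"y": -0.045,"z": 1.68,"ax": 0,"ay": 0,"az": 0,"hand": 60},{"x": 0.036,"y": -0.045,"z": 1.68,"ax": 0,"ay": 0,"az": 0,"hand": 60},{"x": 0.036,"y": -0.045,"z": 1.68,"ax": 0,"ay": 0,"az": 0,"hand": 15},{"x": 0.036,"y": -0.045,"z": 1.68,"ax": 0,"ay": 0,"az": 0,"hand": 15},{"x": 0.036,"y": -0.045,"z": 1.68,"ax": 0,"ay": 0,"az": 0,"hand": 15}], "grip_force": 40}}

```text
clock: 2.25
eef_pos: [546.3, -153.8, 27.8]
tcp_rot: [-3.142, -0.002, -0.36]
contact_force: [-1.6, -0.9, 8.2]
opening: 0.275
grasp_force: 40.2
```

Request:
{"name": "drive_tool", "arguments": {"plan": [{"x": 0,"y": 0,"z": 0,"ax": 0,"ay": 0,"az": 0,"hand": 15},{"x": 0,"y": 0,"z": 0,"ax": 0,"ay": 0,"az": 0,"hand": 15},{"x": 0,"y": 0,"z": 0,"ax": 0,"ay": 0,"az": 0,"hand": 15}]}}

```text
clock: 2.55
eef_pos: [546.3, -153.8, 27.8]
tcp_rot: [3.142, -0.002, -0.36]
contact_force: [-1.5, -1.4, 6.9]
opening: 0.274
grasp_force: 40.4
```

Request:
{"name": "drive_tool", "arguments": {"plan": [{"x": 0,"y": 0,"z": -0.4,"ax": 0,"ay": 0,"az": 0,"hand": 15},{"x": 0,"y": 0,"z": -1.0,"ax": 0,"ay": 0,"az": 0,"hand": 15},{"x": 0,"y": 0,"z": -1.7,"ax": 0,"ay": 0,"az": 0,"hand": 15},{"x": 0,"y": 0,"z": -1.7,"ax": 0,"ay": 0,"az": 0,"hand": 15}]}}

```text
clock: 2.95
eef_pos: [548.3, -154.2, 116.2]
tcp_rot: [-3.141, -0.008, -0.36]
contact_force: [-0.2, 0.1, -0.7]
opening: 0.274
grasp_force: 39.7
```

```bash
python3 -c "
from h import *
go(rk(-64),112,RY);print(monitor.sense()['contact_force'])"
```

```text
target [446.2 173.1] 112 -> xyz [-4.218 -5.407  0.054] axyz [ 0.005 -0.076 -2.805] rack [  59.5 -319.9] t 2.95 q [-0.28  0.4   1.86 -0.    0.88  1.65]
[-0.16529799  0.1122343  -0.65398135]
```

Request:
{"name": "drive_tool", "arguments": {"plan": [{"x": -0.4,"y": -0.5,"z": 0,"ax": 0,"ay": 0,"az": -0.3,"hand": 15},{"x": -1.0,"y": -1.3,"z": 0,"ax": 0,"ay": 0,"az": -0.7,"hand": 15},{"x": -1.6,"y": -2.1,"z": 0,"ax": 0,"ay": 0,"az": -1.2,"hand": 15},{"x": -2.2,"y": -2.9,"z": 0,"ax": 0,"ay": 0,"az": -1.6,"hand": 15},{"x": -2.8,"y": -3.7,"z": 0,"ax": 0,"ay": 0,"az": -2.0,"hand": 15},{"x": -3.4,"y": -4.4,"z": 0,"ax": 0,"ay": 0,"az": -2.4,"hand": 15},{"x": -3.9,"y": -5.0,"z": 0,"ax": 0,"ay": 0,"az": -2.8,"hand": 15},{"x": -4.22,"y": -5.41,"z": 0.05,"ax": 0,"ay": -0.05,"az": -2.8,"hand": 15}]}}

```text
clock: 3.75
eef_pos: [441.8, 176.3, 108.8]
tcp_rot: [-3.141, 0.005, -0.064]
contact_force: [-0.1, -0.6, -1.8]
opening: 0.277
grasp_force: 39.7
```

Request:
{"name": "drive_tool", "arguments": {"plan": [{"x": 0,"y": 0,"z": 0,"ax": 0,"ay": 0,"az": 0,"hand": 15},{"x": 0,"y": 0,"z": 0,"ax": 0,"ay": 0,"az": 0,"hand": 15},{"x": 0,"y": 0,"z": 0,"ax": 0,"ay": 0,"az": 0,"hand": 15}]}}

```text
clock: 4.05
eef_pos: [443.2, 173.5, 108.7]
tcp_rot: [-3.141, 0.005, -0.067]
contact_force: [0.9, 0.3, -1.0]
opening: 0.271
grasp_force: 39.8
```

```bash
python3 - <<'E'
from h import *
np.set_printoptions(precision=1,suppress=True)
go(rk(-64),50,RY);s=monitor.sense();print(s['contact_force'],s['tcp_rot'])
p=s["eef_pos"]; zt=p[2]-17.8+5
for n in("top","scene"):
    im=imaging.grab_frame(n)[:,:,::-1].copy(); cv2.imwrite(f"pics/{n}2.png",im); h=cv2.cvtColor(im,cv2.COLOR_BGR2HSV)
    g=cv2.inRange(h,(45,60,30),(90,255,255))
    box=(200,150,320,290) if n=="top" else (320,130,400,230)
    c=blob(g,*box); 
    if c: P=np.array([onz(n,q[0],zt)[:2] for q in c[0]],np.float32); print(n,cv2.minAreaRect(P),p[:2])
a=cv2.imread("pics/scene2.png")[110:260,290:430];cv2.imwrite("pics/s2.png",cv2.resize(a,None,fx=4,fy=4,interpolation=cv2.INTER_CUBIC))
E
```

```text
target [446.2 173.1] 50 -> xyz [0.1 0.  1.2] axyz [-0.   0.1 -0. ] rack [-67.    0.2] t 4.05 q [0.4 0.3 2.  0.  0.8 2. ]
[ 0.9  0.3 -1. ] [-3.1  0.  -0.1]
top ((481.84173583984375, 134.42645263671875), (30.946237564086914, 13.88185977935791), 2.148376703262329) [443.2 173.5]
scene ((451.0440368652344, 171.55230712890625), (88.0088119506836, 97.66218566894531), 86.4561538696289) [443.2 173.5]
```

View pics/s2.png

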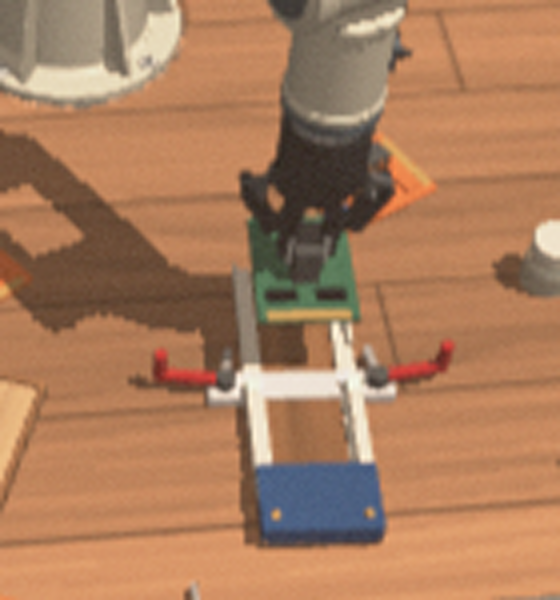

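The gripped card is held level and aligned over the rack: its front edge is at crop (310,318), between the guides at (245,330) and (345,335). I'll lower it.

Request:
{"name": "drive_tool", "arguments": {"plan": [{"x": 0.06,"y": -0.006,"z": 0.5,"ax": 0,"ay": 0.05,"az": 0,"hand": 15},{"x": 0.06,"y": -0.006,"z": 1.0,"ax": 0,"ay": 0.05,"az": 0,"hand": 15},{"x": 0.06,"y": -0.006,"z": 1.3,"ax": 0,"ay": 0.05,"az": 0,"hand": 15},{"x": 0.06,"y": -0.006,"z": 1.5,"ax": 0,"ay": 0.05,"az": 0,"hand": 15},{"x": 0.06,"y": -0.006,"z": 1.5,"ax": 0,"ay": 0.05,"az": 0,"hand": 15},{"x": 0.06,"y": -0.006,"z": 1.5,"ax": 0,"ay": 0.05,"az": 0,"hand": 15}]}}

```text
clock: 4.75
eef_pos: [446.2, 174.1, 34.1]
tcp_rot: [-3.141, -0.0, -0.068]
contact_force: [1.4, 0.5, -1.1]
opening: 0.274
grasp_force: 39.8
```

Request:
{"name": "drive_tool", "arguments": {"plan": [{"x": 0,"y": 0,"z": 0.02,"ax": 0,"ay": 0,"az": 0,"hand": 15},{"x": 0,"y": 0,"z": 0.04,"ax": 0,"ay": 0,"az": 0,"hand": 15},{"x": 0,"y": 0,"z": 0.04,"ax": 0,"ay": 0,"az": 0,"hand": 15}]}}

```text
clock: 5.05
eef_pos: [446.1, 174.4, 32.2]
tcp_rot: [-3.14, -0.001, -0.067]
contact_force: [-0.4, -0.2, -0.7]
opening: 0.274
grasp_force: 39.8
```

```bash
python3 - <<'E'
from h import *
go(rk(-64,.5),29.8,RY);s=monitor.sense();print(s['contact_force'],s['wrist_torque'],s['tcp_rot'],s["eef_pos"])
E
```

```text
target [446.3 173.6] 29.8 -> xyz [0.005 0.015 0.048] axyz [-0.011 -0.008 -0.006] rack [-64.2   1.3] t 5.05 q [0.37 0.43 2.09 0.   0.62 2.01]
[-0.44134277 -0.24626379 -0.72491016] [-0.03662305 -0.03593535  0.01195206] [-3.14047738e+00 -8.30760554e-04 -6.69778340e-02] [446.08476672 174.4139712   32.18538403]
```

Request:
{"name": "drive_tool", "arguments": {"plan": [{"x": 0,"y": 0.016,"z": 0.01,"ax": 0,"ay": 0,"az": 0,"hand": 15},{"x": 0,"y": 0.016,"z": 0.03,"ax": 0,"ay": 0,"az": 0,"hand": 15},{"x": 0,"y": 0.016,"z": 0.04,"ax": 0,"ay": 0,"az": 0,"hand": 15},{"x": 0,"y": 0.016,"z": 0.04,"ax": 0,"ay": 0,"az": 0,"hand": 15}]}}

```text
clock: 5.45
eef_pos: [445.7, 173.5, 29.8]
tcp_rot: [-3.141, -0.0, -0.067]
contact_force: [-0.5, 0.4, 0.3]
opening: 0.271
grasp_force: 40.1
```

Request:
{"name": "drive_tool", "arguments": {"plan": [{"x": 0,"y": 0,"z": 0.01,"ax": 0,"ay": 0,"az": 0,"hand": 15},{"x": 0,"y": 0,"z": 0.02,"ax": 0,"ay": 0,"az": 0,"hand": 15},{"x": 0,"y": 0,"z": 0.02,"ax": 0,"ay": 0,"az": 0,"hand": 15}]}}

```text
clock: 5.75
eef_pos: [445.7, 173.5, 29.8]
tcp_rot: [-3.141, -0.0, -0.067]
contact_force: [-5.2, -1.9, 18.9]
opening: 0.274
grasp_force: 42.5
```

Request:
{"name": "drive_tool", "arguments": {"plan": [{"x": 0,"y": 0,"z": -0.018,"ax": 0,"ay": 0,"az": 0,"hand": 15},{"x": 0.1,"y": 0,"z": -0.018,"ax": 0,"ay": 0,"az": 0,"hand": 15},{"x": 0.2,"y": 0,"z": -0.018,"ax": 0,"ay": 0,"az": 0,"hand": 15},{"x": 0.3,"y": 0,"z": -0.018,"ax": 0,"ay": 0,"az": 0,"hand": 15},{"x": 0.4,"y": 0,"z": -0.018,"ax": 0,"ay": 0,"az": 0,"hand": 15},{"x": 0.5,"y": 0,"z": -0.018,"ax": 0,"ay": 0,"az": 0,"hand": 15},{"x": 0.6,"y": 0,"z": -0.018,"ax": 0,"ay": 0,"az": 0,"hand": 15},{"x": 0.6,"y": 0,"z": -0.018,"ax": 0,"ay": 0,"az": 0,"hand": 15}]}}

```text
clock: 6.55
eef_pos: [476.0, 171.5, 29.8]
tcp_rot: [-3.141, 0.0, -0.067]
contact_force: [-2.8, -1.5, 8.1]
opening: 0.273
grasp_force: 41.1
```

```bash
python3 - <<'E'
from h import *
go(rk(40),29.8,RY);s=monitor.sense();print(s['contact_force'],s['wrist_torque'],s['tcp_rot'],s["eef_pos"])
E
```

```text
target [550.  166.2] 29.8 -> xyz [ 1.483e+00  5.000e-03 -1.000e-03] axyz [-0.006  0.003 -0.008] rack [-34.2   0.3] t 6.55 q [0.34 0.46 2.03 0.   0.65 1.98]
[-2.84166045 -1.45937904  8.11550413] [-0.19438595  0.3178402  -0.00918803] [-3.14091351e+00  3.32821166e-04 -6.71624356e-02] [476.04243845 171.46703214  29.77993168]
```

Request:
{"name": "drive_tool", "arguments": {"plan": [{"x": 0.2,"y": 0,"z": -0.007,"ax": 0,"ay": 0,"az": 0,"hand": 15},{"x": 0.4,"y": 0,"z": -0.007,"ax": 0,"ay": 0,"az": 0,"hand": 15},{"x": 0.65,"y": 0,"z": -0.007,"ax": 0,"ay": 0,"az": 0,"hand": 15},{"x": 0.9,"y": 0,"z": -0.007,"ax": 0,"ay": 0,"az": 0,"hand": 15},{"x": 1.15,"y": 0,"z": -0.007,"ax": 0,"ay": 0,"az": 0,"hand": 15},{"x": 1.35,"y": 0,"z": -0.007,"ax": 0,"ay": 0,"az": 0,"hand": 15},{"x": 1.45,"y": 0,"z": -0.007,"ax": 0,"ay": 0,"az": 0,"hand": 15},{"x": 1.48,"y": 0,"z": -0.007,"ax": 0,"ay": 0,"az": 0,"hand": 15}]}}

```text
clock: 7.35
eef_pos: [550.2, 166.5, 29.9]
tcp_rot: [-3.141, -0.0, -0.067]
contact_force: [-0.3, 0.3, 0.9]
opening: 0.273
grasp_force: 40.0
```

Request:
{"name": "drive_tool", "arguments": {"plan": [{"x": 0,"y": 0,"z": 0,"ax": 0,"ay": 0,"az": 0,"hand": 15},{"x": 0,"y": 0,"z": 0,"ax": 0,"ay": 0,"az": 0,"hand": 15},{"x": 0,"y": 0,"z": 0,"ax": 0,"ay": 0,"az": 0,"hand": 15}]}}

```text
clock: 7.65
eef_pos: [549.0, 166.6, 30.0]
tcp_rot: [-3.141, 0.0, -0.067]
contact_force: [-0.0, 0.0, -0.4]
opening: 0.273
grasp_force: 39.8
```

```bash
python3 - <<'E'
from h import *
go(rk(44),29.8,RY);s=monitor.sense();print(s['contact_force'],s['wrist_torque'],s['tcp_rot'],s["eef_pos"])
im=imaging.grab_frame("scene")[:,:,::-1].copy();cv2.imwrite("pics/s3.png",cv2.resize(im[150:260,310:430],None,fx=5,fy=5,interpolation=cv2.INTER_CUBIC))
E
```

```text
target [554. 166.] 29.8 -> xyz [0.1   0.005 0.004] axyz [-0.006  0.003 -0.005] rack [39.   0.3] t 7.65 q [0.29 0.54 1.88 0.   0.72 1.93]
[-0.00119202  0.0275433  -0.36381231] [ 0.04375595  0.01543599 -0.01507673] [-3.14094818e+00  3.36585637e-04 -6.67957241e-02] [549.02165044 166.56783511  30.0261321 ]
```

View pics/s3.png

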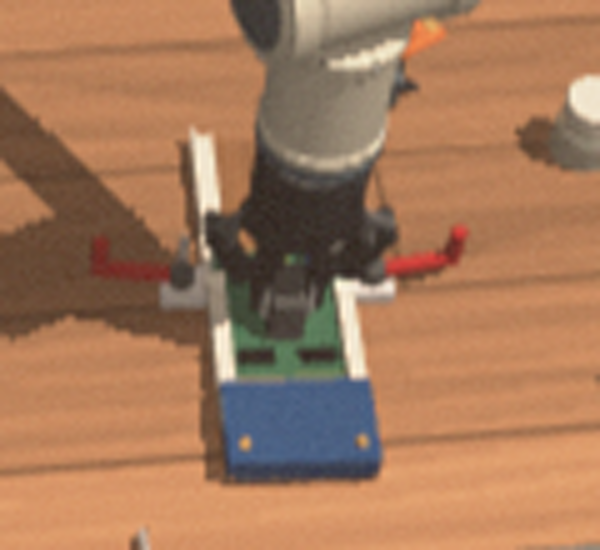

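The card is in the grooves, with its edge just under the hood at crop (300,378). No load is felt, and both levers are still open. Next I'll approach and feel for the contacts.

Request:
{"name": "drive_tool", "arguments": {"plan": [{"x": 0.03,"y": 0,"z": 0,"ax": 0,"ay": 0,"az": 0,"hand": 15},{"x": 0.05,"y": 0,"z": 0,"ax": 0,"ay": 0,"az": 0,"hand": 15},{"x": 0.07,"y": 0,"z": 0,"ax": 0,"ay": 0,"az": 0,"hand": 15},{"x": 0.09,"y": 0,"z": 0,"ax": 0,"ay": 0,"az": 0,"hand": 15},{"x": 0.09,"y": 0,"z": 0,"ax": 0,"ay": 0,"az": 0,"hand": 15},{"x": 0.09,"y": 0,"z": 0,"ax": 0,"ay": 0,"az": 0,"hand": 15}]}}

```text
clock: 8.3
eef_pos: [554.0, 166.2, 30.0]
tcp_rot: [-3.141, -0.0, -0.067]
contact_force: [-0.8, 1.5, -1.7]
opening: 0.27
grasp_force: 39.8
```

Request:
{"name": "drive_tool", "arguments": {"plan": [{"x": 0.004,"y": 0,"z": 0,"ax": 0,"ay": 0,"az": 0,"hand": 15},{"x": 0.008,"y": 0,"z": 0,"ax": 0,"ay": 0,"az": 0,"hand": 15},{"x": 0.012,"y": 0,"z": 0,"ax": 0,"ay": 0,"az": 0,"hand": 15},{"x": 0.012,"y": 0,"z": 0,"ax": 0,"ay": 0,"az": 0,"hand": 15}]}}

```text
clock: 8.7
eef_pos: [554.6, 166.2, 30.0]
tcp_rot: [-3.141, -0.0, -0.067]
contact_force: [0.7, 0.1, -2.4]
opening: 0.275
grasp_force: 39.8
```

Request:
{"name": "drive_tool", "arguments": {"plan": [{"x": 0.004,"y": 0,"z": 0,"ax": 0,"ay": 0,"az": 0,"hand": 15},{"x": 0.008,"y": 0,"z": 0,"ax": 0,"ay": 0,"az": 0,"hand": 15},{"x": 0.011,"y": 0,"z": 0,"ax": 0,"ay": 0,"az": 0,"hand": 15},{"x": 0.011,"y": 0,"z": 0,"ax": 0,"ay": 0,"az": 0,"hand": 15}]}}

```text
clock: 9.1
eef_pos: [555.2, 166.2, 30.0]
tcp_rot: [-3.141, -0.0, -0.067]
contact_force: [0.6, 0.4, -0.5]
opening: 0.273
grasp_force: 39.8
```

Request:
{"name": "drive_tool", "arguments": {"plan": [{"x": 0.004,"y": 0,"z": 0,"ax": 0,"ay": 0,"az": 0,"hand": 15},{"x": 0.008,"y": 0,"z": 0,"ax": 0,"ay": 0,"az": 0,"hand": 15},{"x": 0.011,"y": 0,"z": 0,"ax": 0,"ay": 0,"az": 0,"hand": 15},{"x": 0.011,"y": 0,"z": 0,"ax": 0,"ay": 0,"az": 0,"hand": 15}]}}

```text
clock: 9.5
eef_pos: [555.8, 166.1, 30.1]
tcp_rot: [-3.141, -0.0, -0.067]
contact_force: [0.9, -0.5, -0.4]
opening: 0.276
grasp_force: 39.8
```

Request:
{"name": "drive_tool", "arguments": {"plan": [{"x": 0.004,"y": 0,"z": 0,"ax": 0,"ay": 0,"az": 0,"hand": 15},{"x": 0.008,"y": 0,"z": 0,"ax": 0,"ay": 0,"az": 0,"hand": 15},{"x": 0.011,"y": 0,"z": 0,"ax": 0,"ay": 0,"az": 0,"hand": 15},{"x": 0.011,"y": 0,"z": 0,"ax": 0,"ay": 0,"az": 0,"hand": 15}]}}

```text
clock: 9.9
eef_pos: [556.3, 166.1, 30.0]
tcp_rot: [-3.141, -0.0, -0.067]
contact_force: [0.5, -0.6, -1.0]
opening: 0.274
grasp_force: 39.8
```

Request:
{"name": "drive_tool", "arguments": {"plan": [{"x": 0.004,"y": 0,"z": 0,"ax": 0,"ay": 0,"az": 0,"hand": 15},{"x": 0.008,"y": 0,"z": 0,"ax": 0,"ay": 0,"az": 0,"hand": 15},{"x": 0.012,"y": 0,"z": 0,"ax": 0,"ay": 0,"az": 0,"hand": 15},{"x": 0.012,"y": 0,"z": 0,"ax": 0,"ay": 0,"az": 0,"hand": 15}]}}

```text
clock: 10.3
eef_pos: [556.9, 166.1, 30.0]
tcp_rot: [-3.141, -0.0, -0.067]
contact_force: [0.2, 0.6, -1.8]
opening: 0.274
grasp_force: 39.8
```

Request:
{"name": "drive_tool", "arguments": {"plan": [{"x": 0.004,"y": 0,"z": 0,"ax": 0,"ay": 0,"az": 0,"hand": 15},{"x": 0.008,"y": 0,"z": 0,"ax": 0,"ay": 0,"az": 0,"hand": 15},{"x": 0.012,"y": 0,"z": 0,"ax": 0,"ay": 0,"az": 0,"hand": 15},{"x": 0.012,"y": 0,"z": 0,"ax": 0,"ay": 0,"az": 0,"hand": 15}]}}

```text
clock: 10.7
eef_pos: [557.5, 166.0, 30.0]
tcp_rot: [-3.141, -0.0, -0.067]
contact_force: [-0.2, -0.8, -1.1]
opening: 0.273
grasp_force: 39.8
```

Request:
{"name": "drive_tool", "arguments": {"plan": [{"x": 0.004,"y": 0,"z": 0,"ax": 0,"ay": 0,"az": 0,"hand": 15},{"x": 0.008,"y": 0,"z": 0,"ax": 0,"ay": 0,"az": 0,"hand": 15},{"x": 0.012,"y": 0,"z": 0,"ax": 0,"ay": 0,"az": 0,"hand": 15},{"x": 0.012,"y": 0,"z": 0,"ax": 0,"ay": 0,"az": 0,"hand": 15}]}}

```text
clock: 11.1
eef_pos: [558.1, 166.0, 30.1]
tcp_rot: [-3.141, -0.0, -0.067]
contact_force: [-0.1, -0.6, -0.8]
opening: 0.272
grasp_force: 39.8
```

Request:
{"name": "drive_tool", "arguments": {"plan": [{"x": 0.004,"y": 0,"z": 0,"ax": 0,"ay": 0,"az": 0,"hand": 15},{"x": 0.008,"y": 0,"z": 0,"ax": 0,"ay": 0,"az": 0,"hand": 15},{"x": 0.012,"y": 0,"z": 0,"ax": 0,"ay": 0,"az": 0,"hand": 15},{"x": 0.012,"y": 0,"z": 0,"ax": 0,"ay": 0,"az": 0,"hand": 15}]}}

```text
clock: 11.5
eef_pos: [558.7, 166.0, 30.1]
tcp_rot: [-3.141, -0.0, -0.067]
contact_force: [0.0, -0.2, -1.4]
opening: 0.27
grasp_force: 39.8
```

Request:
{"name": "drive_tool", "arguments": {"plan": [{"x": 0.004,"y": 0,"z": 0,"ax": 0,"ay": 0,"az": 0,"hand": 15},{"x": 0.008,"y": 0,"z": 0,"ax": 0,"ay": 0,"az": 0,"hand": 15},{"x": 0.012,"y": 0,"z": 0,"ax": 0,"ay": 0,"az": 0,"hand": 15},{"x": 0.012,"y": 0,"z": 0,"ax": 0,"ay": 0,"az": 0,"hand": 15}]}}

```text
clock: 11.9
eef_pos: [559.3, 165.9, 30.1]
tcp_rot: [-3.141, -0.0, -0.067]
contact_force: [0.1, 0.1, -0.9]
opening: 0.274
grasp_force: 39.8
```

Request:
{"name": "drive_tool", "arguments": {"plan": [{"x": 0.004,"y": 0,"z": 0,"ax": 0,"ay": 0,"az": 0,"hand": 15},{"x": 0.008,"y": 0,"z": 0,"ax": 0,"ay": 0,"az": 0,"hand": 15},{"x": 0.012,"y": 0,"z": 0,"ax": 0,"ay": 0,"az": 0,"hand": 15},{"x": 0.012,"y": 0,"z": 0,"ax": 0,"ay": 0,"az": 0,"hand": 15}]}}

```text
clock: 12.3
eef_pos: [559.9, 165.9, 30.0]
tcp_rot: [-3.141, -0.0, -0.067]
contact_force: [0.7, 0.5, -1.7]
opening: 0.277
grasp_force: 39.8
```

Request:
{"name": "drive_tool", "arguments": {"plan": [{"x": 0.004,"y": 0,"z": 0,"ax": 0,"ay": 0,"az": 0,"hand": 15},{"x": 0.008,"y": 0,"z": 0,"ax": 0,"ay": 0,"az": 0,"hand": 15},{"x": 0.012,"y": 0,"z": 0,"ax": 0,"ay": 0,"az": 0,"hand": 15},{"x": 0.012,"y": 0,"z": 0,"ax": 0,"ay": 0,"az": 0,"hand": 15}]}}

```text
clock: 12.7
eef_pos: [560.5, 165.8, 30.0]
tcp_rot: [-3.141, -0.0, -0.067]
contact_force: [-0.3, -0.1, -1.0]
opening: 0.275
grasp_force: 39.8
```

Request:
{"name": "drive_tool", "arguments": {"plan": [{"x": 0.004,"y": 0,"z": 0,"ax": 0,"ay": 0,"az": 0,"hand": 15},{"x": 0.008,"y": 0,"z": 0,"ax": 0,"ay": 0,"az": 0,"hand": 15},{"x": 0.012,"y": 0,"z": 0,"ax": 0,"ay": 0,"az": 0,"hand": 15},{"x": 0.012,"y": 0,"z": 0,"ax": 0,"ay": 0,"az": 0,"hand": 15}]}}

```text
clock: 13.1
eef_pos: [561.1, 165.8, 30.0]
tcp_rot: [-3.141, -0.0, -0.067]
contact_force: [-0.4, -0.8, -1.8]
opening: 0.276
grasp_force: 39.8
```

Request:
{"name": "drive_tool", "arguments": {"plan": [{"x": 0.004,"y": 0,"z": 0,"ax": 0,"ay": 0,"az": 0,"hand": 15},{"x": 0.008,"y": 0,"z": 0,"ax": 0,"ay": 0,"az": 0,"hand": 15},{"x": 0.012,"y": 0,"z": 0,"ax": 0,"ay": 0,"az": 0,"hand": 15},{"x": 0.012,"y": 0,"z": 0,"ax": 0,"ay": 0,"az": 0,"hand": 15}]}}

```text
clock: 13.5
eef_pos: [561.7, 165.8, 30.0]
tcp_rot: [-3.141, -0.0, -0.067]
contact_force: [-0.5, -0.2, -0.5]
opening: 0.272
grasp_force: 39.8
```

Request:
{"name": "drive_tool", "arguments": {"plan": [{"x": 0.004,"y": 0,"z": 0,"ax": 0,"ay": 0,"az": 0,"hand": 15},{"x": 0.008,"y": 0,"z": 0,"ax": 0,"ay": 0,"az": 0,"hand": 15},{"x": 0.012,"y": 0,"z": 0,"ax": 0,"ay": 0,"az": 0,"hand": 15},{"x": 0.012,"y": 0,"z": 0,"ax": 0,"ay": 0,"az": 0,"hand": 15}]}}

```text
clock: 13.9
eef_pos: [562.3, 165.7, 30.1]
tcp_rot: [-3.141, -0.0, -0.067]
contact_force: [-0.7, -0.7, -1.8]
opening: 0.274
grasp_force: 39.8
```

Request:
{"name": "drive_tool", "arguments": {"plan": [{"x": 0.004,"y": 0,"z": 0,"ax": 0,"ay": 0,"az": 0,"hand": 15},{"x": 0.008,"y": 0,"z": 0,"ax": 0,"ay": 0,"az": 0,"hand": 15},{"x": 0.01,"y": 0,"z": 0,"ax": 0,"ay": 0,"az": 0,"hand": 15},{"x": 0.01,"y": 0,"z": 0,"ax": 0,"ay": 0,"az": 0,"hand": 15}]}}

```text
clock: 14.3
eef_pos: [562.8, 165.7, 30.0]
tcp_rot: [-3.141, -0.0, -0.067]
contact_force: [-1.0, -0.3, -1.1]
opening: 0.274
grasp_force: 39.8
```

Request:
{"name": "drive_tool", "arguments": {"plan": [{"x": 0.003,"y": 0,"z": 0,"ax": 0,"ay": 0,"az": 0,"hand": 15},{"x": 0.006,"y": 0,"z": 0,"ax": 0,"ay": 0,"az": 0,"hand": 15},{"x": 0.01,"y": 0,"z": 0,"ax": 0,"ay": 0,"az": 0,"hand": 15},{"x": 0.01,"y": 0,"z": 0,"ax": 0,"ay": 0,"az": 0,"hand": 15}]}}

```text
clock: 14.7
eef_pos: [563.3, 165.7, 30.1]
tcp_rot: [-3.141, -0.0, -0.067]
contact_force: [-0.6, -0.3, -1.4]
opening: 0.271
grasp_force: 39.8
```

Request:
{"name": "drive_tool", "arguments": {"plan": [{"x": 0.004,"y": 0,"z": 0,"ax": 0,"ay": 0,"az": 0,"hand": 15},{"x": 0.008,"y": 0,"z": 0,"ax": 0,"ay": 0,"az": 0,"hand": 15},{"x": 0.012,"y": 0,"z": 0,"ax": 0,"ay": 0,"az": 0,"hand": 15},{"x": 0.012,"y": 0,"z": 0,"ax": 0,"ay": 0,"az": 0,"hand": 15}]}}

```text
clock: 15.1
eef_pos: [563.9, 165.6, 30.0]
tcp_rot: [-3.141, -0.0, -0.067]
contact_force: [0.8, 0.3, -1.9]
opening: 0.272
grasp_force: 39.8
```

Request:
{"name": "drive_tool", "arguments": {"plan": [{"x": 0.004,"y": 0,"z": 0,"ax": 0,"ay": 0,"az": 0,"hand": 15},{"x": 0.008,"y": 0,"z": 0,"ax": 0,"ay": 0,"az": 0,"hand": 15},{"x": 0.012,"y": 0,"z": 0,"ax": 0,"ay": 0,"az": 0,"hand": 15},{"x": 0.012,"y": 0,"z": 0,"ax": 0,"ay": 0,"az": 0,"hand": 15}]}}

```text
clock: 15.5
eef_pos: [564.5, 165.6, 30.0]
tcp_rot: [-3.141, -0.0, -0.067]
contact_force: [-0.7, -0.3, -2.3]
opening: 0.277
grasp_force: 39.8
```

Request:
{"name": "drive_tool", "arguments": {"plan": [{"x": 0.004,"y": 0,"z": 0,"ax": 0,"ay": 0,"az": 0,"hand": 15},{"x": 0.008,"y": 0,"z": 0,"ax": 0,"ay": 0,"az": 0,"hand": 15},{"x": 0.012,"y": 0,"z": 0,"ax": 0,"ay": 0,"az": 0,"hand": 15},{"x": 0.012,"y": 0,"z": 0,"ax": 0,"ay": 0,"az": 0,"hand": 15}]}}

```text
clock: 15.9
eef_pos: [565.1, 165.5, 30.0]
tcp_rot: [-3.141, -0.0, -0.067]
contact_force: [-1.3, 0.7, -1.1]
opening: 0.273
grasp_force: 39.8
```

Request:
{"name": "drive_tool", "arguments": {"plan": [{"x": 0.004,"y": 0,"z": 0,"ax": 0,"ay": 0,"az": 0,"hand": 15},{"x": 0.008,"y": 0,"z": 0,"ax": 0,"ay": 0,"az": 0,"hand": 15},{"x": 0.01,"y": 0,"z": 0,"ax": 0,"ay": 0,"az": 0,"hand": 15},{"x": 0.01,"y": 0,"z": 0,"ax": 0,"ay": 0,"az": 0,"hand": 15}]}}

```text
clock: 16.3
eef_pos: [565.6, 165.5, 30.0]
tcp_rot: [-3.141, -0.0, -0.067]
contact_force: [-0.3, 0.7, -1.4]
opening: 0.273
grasp_force: 39.8
```

Request:
{"name": "drive_tool", "arguments": {"plan": [{"x": 0.004,"y": 0,"z": 0,"ax": 0,"ay": 0,"az": 0,"hand": 15},{"x": 0.008,"y": 0,"z": 0,"ax": 0,"ay": 0,"az": 0,"hand": 15},{"x": 0.012,"y": 0,"z": 0,"ax": 0,"ay": 0,"az": 0,"hand": 15},{"x": 0.012,"y": 0,"z": 0,"ax": 0,"ay": 0,"az": 0,"hand": 15}]}}

```text
clock: 16.7
eef_pos: [566.2, 165.4, 30.0]
tcp_rot: [-3.141, -0.0, -0.067]
contact_force: [-0.1, 0.4, -2.3]
opening: 0.275
grasp_force: 39.8
```

Request:
{"name": "drive_tool", "arguments": {"plan": [{"x": 0.004,"y": 0,"z": 0,"ax": 0,"ay": 0,"az": 0,"hand": 15},{"x": 0.008,"y": 0,"z": 0,"ax": 0,"ay": 0,"az": 0,"hand": 15},{"x": 0.012,"y": 0,"z": 0,"ax": 0,"ay": 0,"az": 0,"hand": 15},{"x": 0.012,"y": 0,"z": 0,"ax": 0,"ay": 0,"az": 0,"hand": 15}]}}

```text
clock: 17.1
eef_pos: [566.8, 165.4, 30.1]
tcp_rot: [-3.141, -0.0, -0.067]
contact_force: [0.0, -0.0, -2.2]
opening: 0.269
grasp_force: 39.8
```

Request:
{"name": "drive_tool", "arguments": {"plan": [{"x": 0.004,"y": 0,"z": 0,"ax": 0,"ay": 0,"az": 0,"hand": 15},{"x": 0.008,"y": 0,"z": 0,"ax": 0,"ay": 0,"az": 0,"hand": 15},{"x": 0.012,"y": 0,"z": 0,"ax": 0,"ay": 0,"az": 0,"hand": 15},{"x": 0.012,"y": 0,"z": 0,"ax": 0,"ay": 0,"az": 0,"hand": 15}]}}

```text
clock: 17.5
eef_pos: [567.4, 165.3, 30.1]
tcp_rot: [-3.141, -0.0, -0.067]
contact_force: [0.3, 0.2, -1.0]
opening: 0.27
grasp_force: 39.8
```

Request:
{"name": "drive_tool", "arguments": {"plan": [{"x": 0.004,"y": 0,"z": 0,"ax": 0,"ay": 0,"az": 0,"hand": 15},{"x": 0.008,"y": 0,"z": 0,"ax": 0,"ay": 0,"az": 0,"hand": 15},{"x": 0.012,"y": 0,"z": 0,"ax": 0,"ay": 0,"az": 0,"hand": 15},{"x": 0.012,"y": 0,"z": 0,"ax": 0,"ay": 0,"az": 0,"hand": 15}]}}

```text
clock: 17.9
eef_pos: [568.0, 165.3, 30.0]
tcp_rot: [-3.141, -0.0, -0.067]
contact_force: [0.2, 0.4, -1.6]
opening: 0.273
grasp_force: 39.8
```

Request:
{"name": "drive_tool", "arguments": {"plan": [{"x": 0.004,"y": 0,"z": 0,"ax": 0,"ay": 0,"az": 0,"hand": 15},{"x": 0.008,"y": 0,"z": 0,"ax": 0,"ay": 0,"az": 0,"hand": 15},{"x": 0.012,"y": 0,"z": 0,"ax": 0,"ay": 0,"az": 0,"hand": 15},{"x": 0.012,"y": 0,"z": 0,"ax": 0,"ay": 0,"az": 0,"hand": 15}]}}

```text
clock: 18.3
eef_pos: [568.6, 165.3, 30.1]
tcp_rot: [-3.141, -0.0, -0.067]
contact_force: [-0.0, -0.3, -1.1]
opening: 0.276
grasp_force: 39.8
```

Request:
{"name": "drive_tool", "arguments": {"plan": [{"x": 0.004,"y": 0,"z": 0,"ax": 0,"ay": 0,"az": 0,"hand": 15},{"x": 0.008,"y": 0,"z": 0,"ax": 0,"ay": 0,"az": 0,"hand": 15},{"x": 0.012,"y": 0,"z": 0,"ax": 0,"ay": 0,"az": 0,"hand": 15},{"x": 0.012,"y": 0,"z": 0,"ax": 0,"ay": 0,"az": 0,"hand": 15}]}}

```text
clock: 18.7
eef_pos: [568.9, 165.2, 30.0]
tcp_rot: [-3.141, 0.0, -0.067]
contact_force: [-1.0, -0.4, -1.2]
opening: 0.271
grasp_force: 39.9
```

It advanced only 0.3 mm of the 0.6 commanded, so contact may be starting. I'll use a finer step.

Request:
{"name": "drive_tool", "arguments": {"plan": [{"x": 0.002,"y": 0,"z": 0,"ax": 0,"ay": 0,"az": 0,"hand": 15},{"x": 0.004,"y": 0,"z": 0,"ax": 0,"ay": 0,"az": 0,"hand": 15},{"x": 0.004,"y": 0,"z": 0,"ax": 0,"ay": 0,"az": 0,"hand": 15},{"x": 0.004,"y": 0,"z": 0,"ax": 0,"ay": 0,"az": 0,"hand": 15}]}}

```text
clock: 19.1
eef_pos: [568.9, 165.2, 30.0]
tcp_rot: [-3.141, 0.001, -0.067]
contact_force: [-2.9, 0.7, -0.1]
opening: 0.272
grasp_force: 40.1
```

```bash
python3 - <<'E'
from h import *
s=monitor.sense();print(s['contact_force'],s['wrist_torque'],s["eef_pos"],inrk(s["eef_pos"]))
E
```

```text
[-2.92682132  0.68876614 -0.06717202] [0.0414705 0.6005947 0.0920385] [568.93381726 165.1807994   29.98967053] [58.95095518  0.18812272]
```

Request:
{"name": "drive_tool", "arguments": {"plan": [{"x": 0.002,"y": 0,"z": 0,"ax": 0,"ay": 0,"az": 0,"hand": 15},{"x": 0.004,"y": 0,"z": 0,"ax": 0,"ay": 0,"az": 0,"hand": 15},{"x": 0.004,"y": 0,"z": 0,"ax": 0,"ay": 0,"az": 0,"hand": 15},{"x": 0.004,"y": 0,"z": 0,"ax": 0,"ay": 0,"az": 0,"hand": 15},{"x": 0.004,"y": 0,"z": 0,"ax": 0,"ay": 0,"az": 0,"hand": 15},{"x": 0.004,"y": 0,"z": 0,"ax": 0,"ay": 0,"az": 0,"hand": 15}]}}

```text
clock: 19.7
eef_pos: [569.0, 165.2, 30.0]
tcp_rot: [-3.141, 0.001, -0.067]
contact_force: [-5.8, 1.2, 2.3]
opening: 0.271
grasp_force: 40.3
```

The card is held at about 6 N on the contacts. Now I'll ease off, release and rise.

Request:
{"name": "drive_tool", "arguments": {"plan": [{"x": -0.006,"y": 0,"z": 0,"ax": 0,"ay": 0,"az": 0,"hand": 15},{"x": -0.006,"y": 0,"z": 0,"ax": 0,"ay": 0,"az": 0,"hand": 45},{"x": -0.006,"y": 0,"z": 0,"ax": 0,"ay": 0,"az": 0,"hand": 45},{"x": -0.006,"y": 0,"z": 0,"ax": 0,"ay": 0,"az": 0,"hand": 45},{"x": -0.006,"y": 0,"z": -0.3,"ax": 0,"ay": 0,"az": 0,"hand": 45},{"x": -0.006,"y": 0,"z": -0.9,"ax": 0,"ay": 0,"az": 0,"hand": 45},{"x": -0.006,"y": 0,"z": -1.6,"ax": 0,"ay": 0,"az": 0,"hand": 0},{"x": -0.006,"y": 0,"z": -1.8,"ax": 0,"ay": 0,"az": 0,"hand": 0}]}}

```text
clock: 20.5
eef_pos: [571.6, 165.8, 124.7]
tcp_rot: [-3.139, -0.006, -0.067]
contact_force: [0.1, 0.0, -0.8]
opening: 0.197
grasp_force: 0.0
```

```bash
python3 - <<'E'
from h import *
np.set_printoptions(precision=1,suppress=True)
for nm,y in(("L",70),("R",-70)):
  for a in(0,.1,.2): print(nm,a,rk(-60*np.sin(a),np.sign(y)*(70+60*np.cos(a))))
go(rk(25,130),120,RY); s=monitor.sense(); print(s["opening"],s["eef_pos"])
E
```

```text
L 0 [518.7 298.6]
L 0.1 [512.7 298.7]
L 0.2 [506.7 298.2]
R 0 [501.5  39.2]
R 0.1 [495.5  39.9]
R 0.2 [489.7  41.2]
target [543.7 297. ] 120 -> xyz [-0.7 -2.6  0.1] axyz [-0.  -0.1 -0. ] rack [61.5  1. ] t 20.5 q [0.3 0.4 1.8 0.  0.9 1.9]
0.19660868962018332 [571.6 165.8 124.7]
```

```bash
cat >> h.py <<'E'
def arc(side,a): s=1 if side=="L" else -1; return rk(-60*np.sin(a),s*(70+60*np.cos(a))), RY+np.pi/2+s*a
E
python3 - <<'E'
from h import *
go(*[arc("L",.15)[0],115,arc("L",.15)[1]])
E
```

```text
target [509.7 298.5] 115 -> xyz [-1.413 -2.566  0.192] axyz [  0.029  -0.065 -16.439] rack [61.5  1. ] t 20.5 q [0.28 0.42 1.79 0.   0.92 1.92]
```

Request:
{"name": "drive_tool", "arguments": {"plan": [{"x": -0.2,"y": -0.4,"z": 0,"ax": 0,"ay": 0,"az": -1.4,"hand": 40},{"x": -0.4,"y": -0.8,"z": 0,"ax": 0,"ay": 0,"az": -2.8,"hand": 40},{"x": -0.6,"y": -1.2,"z": 0,"ax": 0,"ay": 0,"az": -4.2,"hand": 40},{"x": -0.8,"y": -1.6,"z": 0,"ax": 0,"ay": 0,"az": -5.6,"hand": 40},{"x": -1.0,"y": -2.0,"z": 0,"ax": 0,"ay": 0,"az": -7.0,"hand": 40},{"x": -1.2,"y": -2.3,"z": 0.1,"ax": 0,"ay": 0,"az": -8.4,"hand": 40},{"x": -1.4,"y": -2.56,"z": 0.2,"ax": 0,"ay": 0,"az": -9.8,"hand": 40},{"x": -1.41,"y": -2.57,"z": 0.2,"ax": 0,"ay": 0,"az": -11.2,"hand": 40}]}}

```text
clock: 21.3
eef_pos: [506.2, 299.4, 109.9]
tcp_rot: [-3.141, -0.0, 1.113]
contact_force: [0.6, -0.4, 0.4]
opening: 0.464
grasp_force: 0.0
```

Request:
{"name": "drive_tool", "arguments": {"plan": [{"x": 0,"y": 0,"z": 0,"ax": 0,"ay": 0,"az": -1.4,"hand": 40},{"x": 0,"y": 0,"z": 0,"ax": 0,"ay": 0,"az": -2.8,"hand": 40},{"x": 0,"y": 0,"z": 0,"ax": 0,"ay": 0,"az": -4.2,"hand": 40},{"x": 0,"y": 0,"z": 0,"ax": 0,"ay": 0,"az": -5.2,"hand": 40},{"x": 0,"y": 0,"z": 0,"ax": 0,"ay": 0,"az": -5.2,"hand": 40},{"x": 0,"y": 0,"z": 0,"ax": 0,"ay": 0,"az": -5.2,"hand": 40}]}}

```text
clock: 21.9
eef_pos: [507.5, 298.1, 110.4]
tcp_rot: [3.141, -0.001, 1.647]
contact_force: [0.1, -1.0, 0.0]
opening: 0.466
grasp_force: 0.0
```

```bash
python3 - <<'E'
from h import *
go(*[arc("L",.15)[0],34,arc("L",.15)[1]])
im=imaging.grab_frame("scene")[:,:,::-1].copy();cv2.imwrite("pics/s4.png",cv2.resize(im[140:260,310:440],None,fx=5,fy=5,interpolation=cv2.INTER_CUBIC))
E
```

```text
target [509.7 298.5] 34 -> xyz [0.004 0.043 1.529] axyz [ 0.005 -0.009 -0.069] rack [-11.1 128.8] t 21.9 q [0.53 0.44 1.81 0.   0.89 0.45]
```

View pics/s4.png

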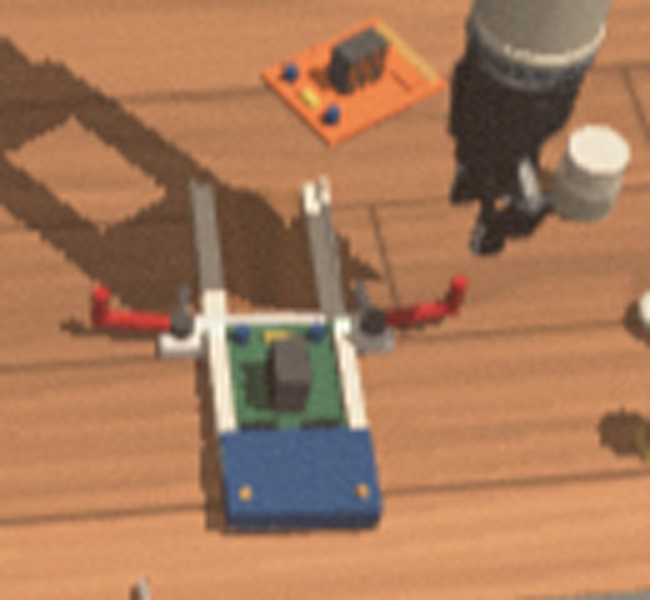

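The card sits in the grooves up to the hood, at crop (290,370). Both levers are open, with the left post at (457,290), and the gripper is above that post. I'll descend and close around it.

Request:
{"name": "drive_tool", "arguments": {"plan": [{"x": 0,"y": 0.04,"z": 0.5,"ax": 0,"ay": 0,"az": 0,"hand": 40},{"x": 0,"y": 0.04,"z": 1.0,"ax": 0,"ay": 0,"az": 0,"hand": 40},{"x": 0,"y": 0.04,"z": 1.4,"ax": 0,"ay": 0,"az": 0,"hand": 40},{"x": 0,"y": 0.04,"z": 1.53,"ax": 0,"ay": 0,"az": 0,"hand": 40},{"x": 0,"y": 0.04,"z": 1.53,"ax": 0,"ay": 0,"az": 0,"hand": 15},{"x": 0,"y": 0.04,"z": 1.53,"ax": 0,"ay": 0,"az": 0,"hand": 15},{"x": 0,"y": 0.04,"z": 1.53,"ax": 0,"ay": 0,"az": 0,"hand": 15},{"x": 0,"y": 0.04,"z": 1.53,"ax": 0,"ay": 0,"az": 0,"hand": 15}], "grip_force": 20}}

```text
clock: 22.75
eef_pos: [510.0, 298.7, 34.6]
tcp_rot: [3.14, -0.001, 1.65]
contact_force: [-0.2, -0.1, 0.1]
opening: 0.178
grasp_force: 0.0
```

```bash
python3 - <<'E'
from h import *
s=monitor.sense();print(s["opening"]*85.4,s["grasp_force"],s["contact_force"])
for a in np.r_[.3:1.6:.15,1.6]: go(*[arc("L",a)[0],34,arc("L",a)[1]])
E
```

```text
15.201943474966784 0.0 [-0.20394551 -0.10183518  0.05793519]
target [500.8 297.1] 34 -> xyz [-0.016 -0.186  0.012] axyz [ 0.016 -0.013 -1.473] rack [ -8.7 129.5] t 22.75 q [0.53 0.55 1.84 0.   0.75 0.45]
target [492.3 294.4] 34 -> xyz [-0.057 -0.361  0.012] axyz [ 0.017 -0.011 -2.906] rack [ -8.7 129.5] t 22.75 q [0.53 0.55 1.84 0.   0.75 0.45]
target [484.2 290.4] 34 -> xyz [-0.124 -0.528  0.012] axyz [ 0.018 -0.01  -4.338] rack [ -8.7 129.5] t 22.75 q [0.53 0.55 1.84 0.   0.75 0.45]
target [476.8 285.3] 34 -> xyz [-0.214 -0.683  0.011] axyz [ 0.019 -0.009 -5.771] rack [ -8.7 129.5] t 22.75 q [0.53 0.55 1.84 0.   0.75 0.45]
target [470.3 279.1] 34 -> xyz [-0.327 -0.823  0.011] axyz [ 2.000e-02 -7.000e-03 -7.203e+00] rack [ -8.7 129.5] t 22.75 q [0.53 0.55 1.84 0.   0.75 0.45]
target [464.8 272. ] 34 -> xyz [-0.46  -0.944  0.01 ] axyz [ 2.000e-02 -6.000e-03 -8.635e+00] rack [ -8.7 129.5] t 22.75 q [0.53 0.55 1.84 0.   0.75 0.45]
target [460.4 264.1] 34 -> xyz [-0.609 -1.045  0.01 ] axyz [ 2.1000e-02 -4.0000e-03 -1.0068e+01] rack [ -8.7 129.5] t 22.75 q [0.53 0.55 1.84 0.   0.75 0.45]
target [457.2 255.7] 34 -> xyz [-0.772 -1.122  0.01 ] axyz [ 2.20e-02 -3.00e-03 -1.15e+01] rack [ -8.7 129.5] t 22.75 q [0.53 0.55 1.84 0.   0.75 0.45]
target [455.3 246.9] 34 -> xyz [-0.944 -1.173  0.009] axyz [ 2.2000e-02 -1.0000e-03 -1.2933e+01] rack [ -8.7 129.5] t 22.75 q [0.53 0.55 1.84 0.   0.75 0.45]
target [454.8 241. ] 34 -> xyz [-1.062 -1.193  0.009] axyz [  0.023  -0.    -13.888] rack [ -8.7 129.5] t 22.75 q [0.53 0.55 1.84 0.   0.75 0.45]
```

Request:
{"name": "drive_tool", "arguments": {"plan": [{"x": -0.016,"y": -0.186,"z": 0,"ax": 0,"ay": 0,"az": -1.4,"hand": 15},{"x": -0.057,"y": -0.361,"z": 0,"ax": 0,"ay": 0,"az": -2.8,"hand": 15},{"x": -0.124,"y": -0.528,"z": 0,"ax": 0,"ay": 0,"az": -4.2,"hand": 15},{"x": -0.214,"y": -0.683,"z": 0,"ax": 0,"ay": 0,"az": -5.6,"hand": 15},{"x": -0.327,"y": -0.823,"z": 0,"ax": 0,"ay": 0,"az": -7.0,"hand": 15},{"x": -0.46,"y": -0.944,"z": 0,"ax": 0,"ay": 0,"az": -8.4,"hand": 15},{"x": -0.609,"y": -1.045,"z": 0,"ax": 0,"ay": 0,"az": -9.8,"hand": 15},{"x": -0.64,"y": -1.06,"z": 0,"ax": 0,"ay": 0,"az": -10.3,"hand": 15}]}}

```text
clock: 23.55
eef_pos: [459.4, 261.9, 34.4]
tcp_rot: [3.14, 0.001, 2.734]
contact_force: [0.1, 1.9, -1.0]
opening: 0.174
grasp_force: 0.5
```

```bash
python3 - <<'E'
from h import *
s=monitor.sense();print(s["opening"]*85.4,s["grasp_force"],s["contact_force"])
for a in (1.3,1.4,1.5,1.6,1.65): go(*[arc("L",a)[0],34,arc("L",a)[1]])
E
```

```text
14.859834417074564 0.5263275280594826 [ 0.1223598   1.89007585 -1.04329128]
target [458.1 258.6] 34 -> xyz [-0.004 -0.071  0.007] axyz [ 0.017  0.007 -0.672] rack [-56.8  89.5] t 23.55 q [ 0.52  0.48  1.98  0.    0.68 -0.65]
target [456.4 252.8] 34 -> xyz [-0.018 -0.19   0.007] axyz [ 0.017  0.008 -1.627] rack [-56.8  89.5] t 23.55 q [ 0.52  0.48  1.98  0.    0.68 -0.65]
target [455.3 246.9] 34 -> xyz [-0.044 -0.307  0.007] axyz [ 0.016  0.009 -2.582] rack [-56.8  89.5] t 23.55 q [ 0.52  0.48  1.98  0.    0.68 -0.65]
target [454.8 241. ] 34 -> xyz [-0.082 -0.421  0.007] axyz [ 0.016  0.009 -3.537] rack [-56.8  89.5] t 23.55 q [ 0.52  0.48  1.98  0.    0.68 -0.65]
target [454.7 238. ] 34 -> xyz [-0.105 -0.477  0.006] axyz [ 0.016  0.01  -4.015] rack [-56.8  89.5] t 23.55 q [ 0.52  0.48  1.98  0.    0.68 -0.65]
```

Request:
{"name": "drive_tool", "arguments": {"plan": [{"x": -0.004,"y": -0.07,"z": 0,"ax": 0,"ay": 0,"az": -0.7,"hand": 15},{"x": -0.01,"y": -0.13,"z": 0,"ax": 0,"ay": 0,"az": -1.2,"hand": 15},{"x": -0.018,"y": -0.19,"z": 0,"ax": 0,"ay": 0,"az": -1.6,"hand": 15},{"x": -0.03,"y": -0.25,"z": 0,"ax": 0,"ay": 0,"az": -2.1,"hand": 15},{"x": -0.03,"y": -0.25,"z": 0,"ax": 0,"ay": 0,"az": -2.1,"hand": 15}]}}

```text
clock: 24.05
eef_pos: [456.8, 251.8, 34.5]
tcp_rot: [3.137, 0.002, 2.95]
contact_force: [-0.1, 8.5, -3.3]
opening: 0.173
grasp_force: 4.2
```

Request:
{"name": "drive_tool", "arguments": {"plan": [{"x": 0,"y": -0.04,"z": 0,"ax": 0,"ay": 0,"az": -0.3,"hand": 15},{"x": 0,"y": -0.08,"z": 0,"ax": 0,"ay": 0,"az": -0.6,"hand": 15},{"x": -0.01,"y": -0.12,"z": 0,"ax": 0,"ay": 0,"az": -1.0,"hand": 15},{"x": -0.01,"y": -0.12,"z": 0,"ax": 0,"ay": 0,"az": -1.0,"hand": 15}]}}

```text
clock: 24.45
eef_pos: [456.0, 246.0, 34.5]
tcp_rot: [3.137, 0.002, 3.054]
contact_force: [-0.9, 10.5, -2.8]
opening: 0.176
grasp_force: 4.8
```

Request:
{"name": "drive_tool", "arguments": {"plan": [{"x": 0,"y": -0.03,"z": 0,"ax": 0,"ay": 0,"az": 0,"hand": 15},{"x": 0,"y": -0.06,"z": 0,"ax": 0,"ay": 0,"az": 0,"hand": 15},{"x": 0,"y": -0.06,"z": 0,"ax": 0,"ay": 0,"az": 0,"hand": 15}]}}

```text
clock: 24.75
eef_pos: [455.4, 243.0, 34.5]
tcp_rot: [3.138, 0.002, 3.053]
contact_force: [-2.9, 9.4, -2.2]
opening: 0.179
grasp_force: 5.1
```

Request:
{"name": "drive_tool", "arguments": {"plan": [{"x": 0,"y": -0.02,"z": 0,"ax": 0,"ay": 0,"az": 0,"hand": 15},{"x": 0,"y": -0.04,"z": 0,"ax": 0,"ay": 0,"az": 0,"hand": 15},{"x": 0,"y": -0.04,"z": 0,"ax": 0,"ay": 0,"az": 0,"hand": 15}]}}

```text
clock: 25.05
eef_pos: [455.1, 241.4, 34.5]
tcp_rot: [3.137, 0.002, 3.052]
contact_force: [-3.0, 12.8, -2.4]
opening: 0.178
grasp_force: 6.5
```

Request:
{"name": "drive_tool", "arguments": {"plan": [{"x": 0,"y": -0.02,"z": 0,"ax": 0,"ay": 0,"az": 0,"hand": 15},{"x": 0,"y": -0.02,"z": 0,"ax": 0,"ay": 0,"az": 0,"hand": 15},{"x": 0,"y": -0.02,"z": 0,"ax": 0,"ay": 0,"az": 0,"hand": 15}]}}

```text
clock: 25.35
eef_pos: [455.2, 241.2, 34.5]
tcp_rot: [3.136, 0.002, 3.052]
contact_force: [-5.4, 18.4, -3.2]
opening: 0.176
grasp_force: 8.8
```

The left lever is at its stop: the tool no longer moves and the force is rising. I'll release and move to the right lever.

Request:
{"name": "drive_tool", "arguments": {"plan": [{"x": 0,"y": 0.03,"z": 0,"ax": 0,"ay": 0,"az": 0,"hand": 30},{"x": 0,"y": 0.03,"z": 0,"ax": 0,"ay": 0,"az": 0,"hand": 30},{"x": 0,"y": 0.03,"z": 0,"ax": 0,"ay": 0,"az": 0,"hand": 30},{"x": 0,"y": 0.03,"z": -0.3,"ax": 0,"ay": 0,"az": 0,"hand": 30},{"x": 0,"y": 0.03,"z": -0.8,"ax": 0,"ay": 0,"az": 0,"hand": 30},{"x": 0,"y": 0.03,"z": -1.5,"ax": 0,"ay": 0,"az": 0,"hand": 40},{"x": 0,"y": 0.03,"z": -1.6,"ax": 0,"ay": 0,"az": 0,"hand": 40}]}}

```text
clock: 26.05
eef_pos: [456.5, 240.3, 117.0]
tcp_rot: [3.138, 0.005, 3.053]
contact_force: [-0.2, -0.1, -0.6]
opening: 0.47
grasp_force: 0.0
```

```bash
python3 - <<'E'
from h import *
go(*[arc("R",.1)[0],112,arc("R",.1)[1]])
im=imaging.grab_frame("scene")[:,:,::-1].copy();cv2.imwrite("pics/s5.png",cv2.resize(im[140:260,310:440],None,fx=5,fy=5,interpolation=cv2.INTER_CUBIC))
E
```

```text
target [495.5  39.9] 112 -> xyz [-1.13  -3.924  0.092] axyz [6.1000e-02 6.0000e-03 1.5745e+01] rack [-58.2  67.7] t 26.05 q [ 0.48  0.33  1.97  0.    0.84 -1.  ]
```

View pics/s5.png

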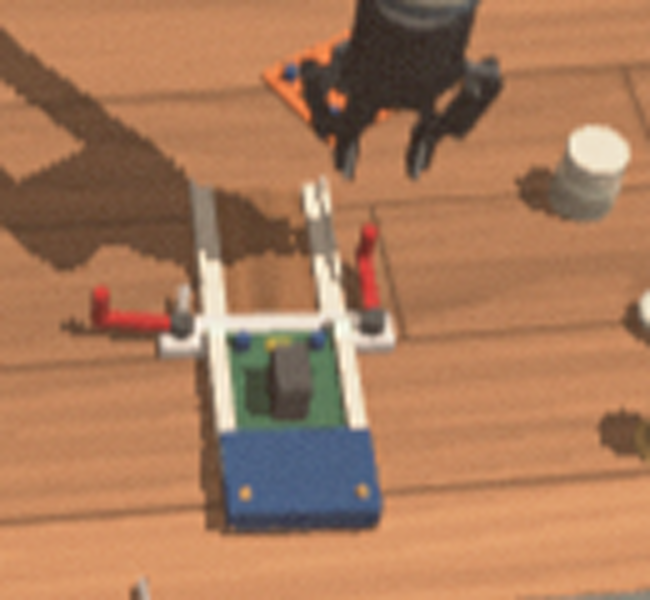

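The left lever is fully in, with its post at crop (370,235) beside the guide, and the card has moved in. The right lever is still open, with its post at (100,295). I'll move there now.

Request:
{"name": "drive_tool", "arguments": {"plan": [{"x": -0.1,"y": -0.4,"z": 0,"ax": 0,"ay": 0,"az": 1.4,"hand": 40},{"x": -0.2,"y": -0.8,"z": 0,"ax": 0,"ay": 0,"az": 2.8,"hand": 40},{"x": -0.4,"y": -1.3,"z": 0,"ax": 0,"ay": 0,"az": 4.2,"hand": 40},{"x": -0.5,"y": -1.8,"z": 0,"ax": 0,"ay": 0,"az": 5.6,"hand": 40},{"x": -0.7,"y": -2.3,"z": 0,"ax": 0,"ay": 0,"az": 7.0,"hand": 40},{"x": -0.8,"y": -2.8,"z": 0,"ax": 0,"ay": 0,"az": 8.4,"hand": 40},{"x": -1.0,"y": -3.3,"z": 0,"ax": 0,"ay": 0,"az": 9.8,"hand": 40},{"x": -1.13,"y": -3.8,"z": 0.05,"ax": 0,"ay": 0,"az": 11.2,"hand": 40}]}}

```text
clock: 26.9
eef_pos: [494.1, 44.1, 110.2]
tcp_rot: [-3.141, -0.001, 1.875]
contact_force: [0.4, 0.1, 0.9]
opening: 0.464
grasp_force: 0.0
```

Request:
{"name": "drive_tool", "arguments": {"plan": [{"x": 0,"y": 0,"z": 0,"ax": 0,"ay": 0,"az": 1.4,"hand": 40},{"x": 0,"y": 0,"z": 0,"ax": 0,"ay": 0,"az": 2.8,"hand": 40},{"x": 0,"y": 0,"z": 0,"ax": 0,"ay": 0,"az": 4.2,"hand": 40},{"x": 0,"y": 0,"z": 0,"ax": 0,"ay": 0,"az": 4.5,"hand": 40},{"x": 0,"y": 0,"z": 0,"ax": 0,"ay": 0,"az": 4.5,"hand": 40}]}}

```text
clock: 27.4
eef_pos: [493.4, 45.1, 110.0]
tcp_rot: [-3.14, -0.0, 1.409]
contact_force: [-0.8, -0.5, -0.2]
opening: 0.469
grasp_force: 0.0
```

```bash
python3 - <<'E'
from h import *
go(*[arc("R",.1)[0],34,arc("R",.1)[1]])
E
```

```text
target [495.5  39.9] 34 -> xyz [-0.096  0.062  1.519] axyz [-0.014 -0.003  0.043] rack [  -8.5 -124.6] t 27.4 q [0.09 0.32 2.01 0.   0.82 0.25]
```

Request:
{"name": "drive_tool", "arguments": {"plan": [{"x": -0.1,"y": 0.06,"z": 0.4,"ax": 0,"ay": 0,"az": 0,"hand": 40},{"x": -0.1,"y": 0.06,"z": 1.0,"ax": 0,"ay": 0,"az": 0,"hand": 40},{"x": -0.1,"y": 0.06,"z": 1.4,"ax": 0,"ay": 0,"az": 0,"hand": 40},{"x": -0.1,"y": 0.06,"z": 1.52,"ax": 0,"ay": 0,"az": 0,"hand": 40},{"x": -0.1,"y": 0.06,"z": 1.52,"ax": 0,"ay": 0,"az": 0,"hand": 15},{"x": -0.1,"y": 0.06,"z": 1.52,"ax": 0,"ay": 0,"az": 0,"hand": 15},{"x": -0.1,"y": 0.06,"z": 1.52,"ax": 0,"ay": 0,"az": 0,"hand": 15},{"x": -0.1,"y": 0.06,"z": 1.52,"ax": 0,"ay": 0,"az": 0,"hand": 15}]}}

```text
clock: 28.2
eef_pos: [496.9, 40.1, 35.8]
tcp_rot: [3.14, -0.001, 1.41]
contact_force: [-0.1, 0.1, -0.2]
opening: 0.177
grasp_force: 0.0
```

```bash
python3 - <<'E'
from h import *
s=monitor.sense();print(s["opening"]*85.4,s["grasp_force"],s["contact_force"])
for a in np.r_[.24:1.3:.147,1.35]: go(*[arc("R",a)[0],34,arc("R",a)[1]])
E
```

```text
15.094642768427596 0.0 [-0.09601981  0.11949875 -0.23880656]
target [487.4  41.8] 34 -> xyz [ 0.004 -0.194  0.036] axyz [ 0.014 -0.012  1.387] rack [  -4.6 -129.4] t 28.2 q [0.08 0.44 2.04 0.   0.65 0.24]
target [479.2  45.1] 34 -> xyz [ 0.042 -0.366  0.036] axyz [ 0.013 -0.013  2.791] rack [  -4.6 -129.4] t 28.2 q [0.08 0.44 2.04 0.   0.65 0.24]
target [471.6  49.5] 34 -> xyz [ 0.105 -0.531  0.036] axyz [ 0.013 -0.014  4.195] rack [  -4.6 -129.4] t 28.2 q [0.08 0.44 2.04 0.   0.65 0.24]
target [464.7  55. ] 34 -> xyz [ 0.192 -0.684  0.035] axyz [ 0.012 -0.015  5.599] rack [  -4.6 -129.4] t 28.2 q [0.08 0.44 2.04 0.   0.65 0.24]
target [458.7  61.5] 34 -> xyz [ 0.3   -0.824  0.035] axyz [ 0.01  -0.016  7.002] rack [  -4.6 -129.4] t 28.2 q [0.08 0.44 2.04 0.   0.65 0.24]
target [453.7  68.7] 34 -> xyz [ 0.427 -0.946  0.035] axyz [ 0.009 -0.017  8.406] rack [  -4.6 -129.4] t 28.2 q [0.08 0.44 2.04 0.   0.65 0.24]
target [449.8  76.7] 34 -> xyz [ 0.571 -1.047  0.035] axyz [ 8.00e-03 -1.80e-02  9.81e+00] rack [  -4.6 -129.4] t 28.2 q [0.08 0.44 2.04 0.   0.65 0.24]
target [447.1  85.1] 34 -> xyz [ 0.728 -1.127  0.035] axyz [ 7.0000e-03 -1.9000e-02  1.1214e+01] rack [  -4.6 -129.4] t 28.2 q [0.08 0.44 2.04 0.   0.65 0.24]
target [446.2  89.8] 34 -> xyz [ 0.819 -1.161  0.035] axyz [ 6.0000e-03 -1.9000e-02  1.1987e+01] rack [  -4.6 -129.4] t 28.2 q [0.08 0.44 2.04 0.   0.65 0.24]
```

Request:
{"name": "drive_tool", "arguments": {"plan": [{"x": 0.004,"y": -0.194,"z": 0,"ax": 0,"ay": 0,"az": 1.387,"hand": 15},{"x": 0.042,"y": -0.366,"z": 0,"ax": 0,"ay": 0,"az": 2.79,"hand": 15},{"x": 0.105,"y": -0.531,"z": 0,"ax": 0,"ay": 0,"az": 4.195,"hand": 15},{"x": 0.192,"y": -0.684,"z": 0,"ax": 0,"ay": 0,"az": 5.6,"hand": 15},{"x": 0.3,"y": -0.824,"z": 0,"ax": 0,"ay": 0,"az": 7.0,"hand": 15},{"x": 0.427,"y": -0.946,"z": 0,"ax": 0,"ay": 0,"az": 8.4,"hand": 15},{"x": 0.571,"y": -1.047,"z": 0,"ax": 0,"ay": 0,"az": 9.8,"hand": 15},{"x": 0.65,"y": -1.09,"z": 0,"ax": 0,"ay": 0,"az": 10.5,"hand": 15}]}}

```text
clock: 29.0
eef_pos: [448.3, 81.3, 35.7]
tcp_rot: [-3.141, -0.002, 0.305]
contact_force: [0.1, -1.2, 0.0]
opening: 0.181
grasp_force: 0.6
```

```bash
python3 - <<'E'
from h import *
s=monitor.sense();print(s["opening"]*85.4,s["grasp_force"],s["contact_force"])
for a in (1.3,1.4,1.5,1.6): go(*[arc("R",a)[0],35,arc("R",a)[1]])
E
```

```text
15.49811830309375 0.6482950039207935 [ 6.90388597e-02 -1.19166929e+00  4.53900504e-04]
target [446.7  86.9] 35 -> xyz [ 0.004 -0.115  0.015] axyz [-0.004 -0.022  0.959] rack [-55.9 -91.5] t 29.0 q [0.18 0.4  2.14 0.   0.61 1.44]
target [445.8  92.8] 35 -> xyz [ 0.022 -0.233  0.015] axyz [-0.005 -0.022  1.914] rack [-55.9 -91.5] t 29.0 q [0.18 0.4  2.14 0.   0.61 1.44]
target [445.5  98.8] 35 -> xyz [ 0.051 -0.35   0.015] axyz [-0.006 -0.022  2.869] rack [-55.9 -91.5] t 29.0 q [0.18 0.4  2.14 0.   0.61 1.44]
target [445.7 104.8] 35 -> xyz [ 0.093 -0.462  0.015] axyz [-0.007 -0.021  3.824] rack [-55.9 -91.5] t 29.0 q [0.18 0.4  2.14 0.   0.61 1.44]
```

Request:
{"name": "drive_tool", "arguments": {"plan": [{"x": 0.004,"y": -0.115,"z": 0,"ax": 0,"ay": 0,"az": 0.96,"hand": 15},{"x": 0.01,"y": -0.175,"z": 0,"ax": 0,"ay": 0,"az": 1.4,"hand": 15},{"x": 0.022,"y": -0.233,"z": 0,"ax": 0,"ay": 0,"az": 1.9,"hand": 15},{"x": 0.036,"y": -0.29,"z": 0,"ax": 0,"ay": 0,"az": 2.4,"hand": 15},{"x": 0.051,"y": -0.35,"z": 0,"ax": 0,"ay": 0,"az": 2.9,"hand": 15},{"x": 0.051,"y": -0.35,"z": 0,"ax": 0,"ay": 0,"az": 2.9,"hand": 15}]}}

```text
clock: 29.6
eef_pos: [445.3, 98.6, 35.6]
tcp_rot: [-3.141, -0.001, 0.006]
contact_force: [0.2, -1.1, 0.0]
opening: 0.174
grasp_force: 0.0
```

Request:
{"name": "drive_tool", "arguments": {"plan": [{"x": 0,"y": -0.03,"z": 0,"ax": 0,"ay": 0,"az": 0.3,"hand": 15},{"x": 0,"y": -0.06,"z": 0,"ax": 0,"ay": 0,"az": 0.6,"hand": 15},{"x": 0,"y": -0.09,"z": 0,"ax": 0,"ay": 0,"az": 0.7,"hand": 15},{"x": 0,"y": -0.09,"z": 0,"ax": 0,"ay": 0,"az": 0.7,"hand": 15}]}}

```text
clock: 30.0
eef_pos: [444.9, 102.9, 35.2]
tcp_rot: [-3.141, -0.0, -0.066]
contact_force: [0.8, 0.0, -0.2]
opening: 0.178
grasp_force: 0.0
```

Request:
{"name": "drive_tool", "arguments": {"plan": [{"x": 0,"y": -0.015,"z": 0,"ax": 0,"ay": 0,"az": 0,"hand": 15},{"x": 0,"y": -0.03,"z": 0,"ax": 0,"ay": 0,"az": 0,"hand": 15},{"x": 0,"y": -0.04,"z": 0,"ax": 0,"ay": 0,"az": 0,"hand": 15},{"x": 0,"y": -0.04,"z": 0,"ax": 0,"ay": 0,"az": 0,"hand": 15}]}}

```text
clock: 30.4
eef_pos: [444.6, 104.7, 35.0]
tcp_rot: [-3.141, 0.0, -0.067]
contact_force: [-0.1, -3.1, 1.7]
opening: 0.176
grasp_force: 1.4
```

Request:
{"name": "drive_tool", "arguments": {"plan": [{"x": 0,"y": -0.015,"z": 0,"ax": 0,"ay": 0,"az": 0,"hand": 15},{"x": 0,"y": -0.025,"z": 0,"ax": 0,"ay": 0,"az": 0,"hand": 15},{"x": 0,"y": -0.025,"z": 0,"ax": 0,"ay": 0,"az": 0,"hand": 15}]}}

```text
clock: 30.7
eef_pos: [444.5, 105.5, 34.9]
tcp_rot: [3.141, 0.001, -0.066]
contact_force: [-0.7, -7.8, 3.4]
opening: 0.175
grasp_force: 3.6
```

Request:
{"name": "drive_tool", "arguments": {"plan": [{"x": 0,"y": -0.02,"z": 0,"ax": 0,"ay": 0,"az": 0,"hand": 15},{"x": 0,"y": -0.04,"z": 0,"ax": 0,"ay": 0,"az": 0,"hand": 15},{"x": 0,"y": -0.04,"z": 0,"ax": 0,"ay": 0,"az": 0,"hand": 15}]}}

```text
clock: 31.0
eef_pos: [444.4, 106.4, 34.8]
tcp_rot: [3.14, 0.001, -0.065]
contact_force: [0.3, -17.7, 4.3]
opening: 0.179
grasp_force: 8.8
```

The right lever is at its stop. I'll release, rise clear and look.

Request:
{"name": "drive_tool", "arguments": {"plan": [{"x": 0,"y": 0.05,"z": 0,"ax": 0,"ay": 0,"az": 0,"hand": 30},{"x": 0,"y": 0.05,"z": 0,"ax": 0,"ay": 0,"az": 0,"hand": 30},{"x": 0,"y": 0.05,"z": 0,"ax": 0,"ay": 0,"az": 0,"hand": 30},{"x": 0,"y": 0.05,"z": -0.3,"ax": 0,"ay": 0,"az": 0,"hand": 30},{"x": 0,"y": 0.05,"z": -0.8,"ax": 0,"ay": 0,"az": 0,"hand": 30},{"x": -0.4,"y": 0.6,"z": -1.5,"ax": 0,"ay": 0,"az": 0,"hand": 30},{"x": -1.0,"y": 1.2,"z": -2.0,"ax": 0,"ay": 0,"az": 0,"hand": 30},{"x": -1.0,"y": 1.2,"z": -2.0,"ax": 0,"ay": 0,"az": 0,"hand": 30}]}}

```text
clock: 31.8
eef_pos: [388.8, 50.0, 137.1]
tcp_rot: [-3.141, -0.001, -0.068]
contact_force: [-0.5, -0.7, -0.9]
opening: 0.351
grasp_force: 0.0
```

```bash
python3 - <<'E'
from h import *
np.set_printoptions(precision=1,suppress=True)
im=imaging.grab_frame("scene")[:,:,::-1].copy();cv2.imwrite("pics/s6.png",cv2.resize(im[160:250,320:420],None,fx=6,fy=6,interpolation=cv2.INTER_CUBIC))
h=cv2.cvtColor(im,cv2.COLOR_BGR2HSV); g=cv2.inRange(h,(45,60,30),(90,255,255)); c=blob(g,345,190,390,230)[0]
P=np.array([inrk(onz("scene",q[0],17)) for q in c]); print("green rack x,y ranges",P.min(0),P.max(0)); print(monitor.sense()["eef_pos"])
E
```

```text
green rack x,y ranges [19.2 12.9] [84.  38.8]
[390.7  50.9 136.3]
```

View pics/s6.png

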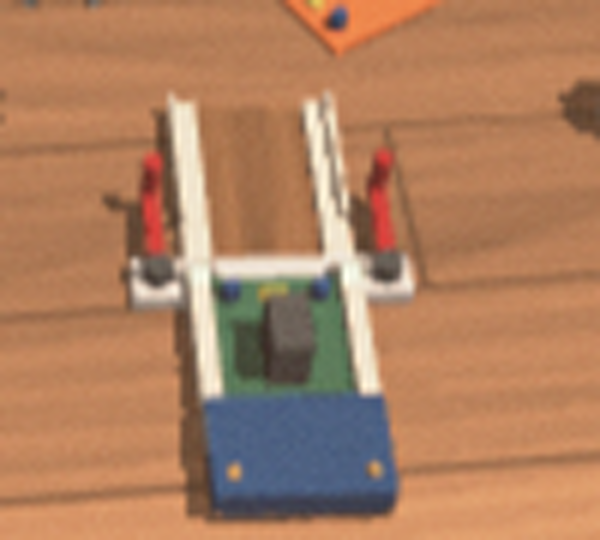

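Both levers lie along the guides, with posts at (150,165) and (380,160). The card is under the hood with its rear edge at about (270,278). I'll check that numerically, then hand in.

```bash
python3 - <<'E'
from h import *
f=lambda u,z: inrk(onz("scene",((u[0]+.5)/6-.5+320,(u[1]+.5)/6-.5+160),z))
x=f((270,279),17)[0]
l=f((381,157),52)-f((386,266),28); q=f((151,162),52)-f((157,270),28)
aL,aR=np.arctan2(-l[0],l[1]),np.arctan2(-q[0],-q[1])
print("rear edge",x,"angles",aL,aR)
if 0<x<9 and min(aL,aR)>1.4: print(r.sign_off())
E
```

```text
rear edge 5.388711575451161 angles 1.5409576100531917 1.5613648720771063
the job is handed in; nothing more can be done
None
```

The job is handed in; no verdict came back. The card met the hidden contacts at about 6 N with both levers open, and both levers were then swung in to their stops, driving it home. In the last picture its rear edge measures about 5 mm along the rack (4 mm is home) and the levers about 1.54 and 1.56 rad.

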